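Pack the steel can into its carrying case

ROBOT

A 6-joint arm with a two-finger parallel gripper is mounted at the origin on a cart in front of the work surface, level with it; the furniture and walls round the work are solid. World frame = base frame: x ahead of the robot, y to its left, z up, the work surface at z = 0. Lengths are in m, angles in rad, forces in N, time in s.
With the tool pointing down it reaches from about 0.425 to 0.95 m from the base axis. Payload 3.5 kg.
Tool frame: the origin (TCP) lies on the centre line of the jaws, within the pads' length; the fingertips stand 11 mm ahead of it and the grasp point (between the pads) lies 8 mm behind it; y points along the fingers, x is the direction in which the jaws open and shut, and the axes are right-handed (so a half turn about y gives the same grasp; the last joint's range is limited). The gripper opens to 85 mm and grips with 20 to 120 N. Pads are 22 mm wide; open, the fingers measure 114 mm over their backs; the gripper's body (76 mm by 85 mm) begins 54 mm behind the grasp point. The pads swing forward as they close: fully open they stand 13 mm farther back than shut.
Start: joints at [-1.484, 0.286, 1.577, -0, 1.279, -0.15], TCP at [0.158, -0.656, 0.242] pointing down, gripper open.
Joint ranges: [-2.77, 2.77], [-0.9, 2.22], [0.21, 2.48], [-1.53, 4.67], [0.24, 2.81], [-2.84, 2.84]. Speed limits (rad/s): [2.79, 2.79, 3.14, 3.14, 3.14, 3.14].

INTERFACE

Orientations are given as a unit quaternion [x, y, z, w].
In Python, from plant import get_state, read_camera, sign_off gives the robot as it stands.
- The arm moves only by the shell command python3 -m inch 'ROWS' [FORCE]. ROWS is JSON, a list of rows, each an object of numbers: "ax", "ay", "az": the turn, a rotation vector about the tool's x, y, z in rad; "x", "y", "z": the shift along the tool's x, y, z in mm; "hand": the closure, from -1 (fully open) to 1 (shut). In form: [{"ax": .., "ay": .., "az": .., "x": .., "y": .., "z": .., "hand": ..}, ...]. A call has 1 to 5 rows; each row shifts and turns the commanded pose from where the row before left it, along the tool's axes as they then stand; what a row does not reach is not made up. A row lasts 1/12 s, in which the tool goes at most 41.7 mm and 7.16 degrees, less where a joint would pass 70% of its speed; a pose out of reach is approached as far as the arm can. A call with a gripper value outside its range is refused whole. The fingers move at their own pace and stop on an object; FORCE is the grip in N (left out, the last holds). Time passes only in rows, so rows that do not move let the fingers close. It gives the time, the measured TCP pose, the force and the opening at its end, in the units of the state.
- get_state(): the state, without advancing time (a new reading comes with each control period).
- read_camera(name): name is "scene" or "top" or "wrist"; returns a dict with "img" (480x640x3 uint8, red, green, blue), "fov_y" (degrees; the focal length in pixels is half the picture's height over the tangent of half this angle, whatever the lens; pixels are square), "cx", "cy" (the principal point, pixels), "T" (4x4, takes a point from camera to world coordinates); the wrist camera has in their place "T_tool_cam" (4x4, takes a point from camera to tool coordinates, whose origin is the TCP and whose axes are the tool frame's). Camera axes: x right, y down, z forward; pixel columns grow to the right and rows downward; lengths in m; the calibration is good to about 2 mm. The wrist camera is an equidistant fisheye: a pixel r from the principal point sees the ray r / f radians off the axis. A picture is of the moment at which its call begins: read the wrist's pose just before it. There is no depth.
- sign_off(): hands the job in, once; it reports no verdict.
The state is a dict: "time": time; "qpos": joint angles; "dq": joint speeds; "joint_efforts": joint torques, N m; "eef_pos": TCP position; "tcp_rot": TCP orientation; "contact_force": force on the tool from outside, world axes, zero at the start; "wrist_torque": the same for the moment, N m; "opening": opening from 0.0 (shut) to 1.0 (fully open).
Only numpy, scipy, OpenCV 4.12 (cv2) and the standard library are available. Lean on these libraries where they do the work, as an engineer would, in place of code of your own. Each camera call takes 0.05 s, during which the arm holds its last target. There are 200 camera calls.

TASK

Lift the steel can by its handle off the tripod and set it down gently, upright, in the open bay of the wooden carrying case, beside the packing block that is already in there. Then take from the case's slots the one packing block that just fills the space left between the can and the partition, and push it down fully so that the can cannot shift. Leave the other two blocks in their slots, keep the can upright all the way, and do not knock over or shove anything else.

Things in the scene. Friction and masses are not known exactly. Their poses are not given: they have to be found in the camera images.
- can: open steel can, 0.35 kg: belly 84 mm wide up to z = 52 mm, neck 68 mm, rolled rim 72 mm, 81 mm tall, bottom edge bevelled to 70 mm over 9 mm. Origin: centre of underside, z up. Its handle pivots about local y at z = 68 mm and stays inside the 84 mm circle when it stands up. Starts on the tripod, at any yaw.
- bail (a joint): angle of the can's bail handle (rad): 0 = straight up; positive leans the grip to the can's local +x. It stays where it is left, and swings to 1.2 either way. Lifted by the grip the can hangs upright from the pivots; pinched hard while it leans, the handle keeps its lean between the pads, and the can hangs off to that side.
- bail_grip (a point): middle of the handle's black grip, a round sleeve 12 mm thick and 44 mm long along the can's local y, 58 mm from the pivot: with the handle up it is over the can's axis, 126 mm above the can's underside.
- tripod: loose steel tripod, 0.7 kg; ring 100 mm wide, top at 100 mm, where the can stands. Three lugs round the can (2 to 3 mm clear of its belly) rise 16 mm above the ring, so the can must first go straight up. Feet within 61 mm of the axis. Origin: on the axis, at bench level.
- case: plywood carrying case without lid, fixed to the bench, 264 mm long (local y), walls 8 mm thick and 62 mm tall, floor top at z = 6 mm, inside x from -47 to +47 mm. From -y to +y: end wall, bay, partition 8 mm thick and 62 mm tall, three block slots, end wall. Origin: at bench level, mid-width, 3.5 mm to -y of the partition.
- bay (a point): centre of the bay's floor. The bay reaches 63 mm to either side of it along the case's y; one block stands in it, its -y face 1 mm from the -y end wall. Can (84 mm) and the two right blocks (together 38 mm) leave 4 mm of play: the can must stand close to the block already there; the last block goes in between can and partition.
- slots (a point): centre of the floor of the slot part, at case y = 68.5 mm. Three slots 34 mm wide, starting at case y = 11.5, 50.5 and 89.5 mm, with ribs 40 mm high (above the bench) between them; in each stands one block, its -y face 2 mm from the slot's -y side. Which block is where changes.
- block_a: beech packing block, 10 mm thick (local y), 84 mm long (x), 70 mm tall; its foot is 1.7 mm thinner on each broad side over the lowest 3 mm, as a lead-in. On top a darker grip tab 32 mm long (x), 9 mm thick (y), z 70 to 103 mm, alike on all blocks. Origin: bottom of one broad face, mid-length; the thickness runs from y = 0 to +10 mm, tab centred at y = 5 mm.
- block_b: beech packing block, 16 mm thick (local y), 84 mm long (x), 70 mm tall; its foot is 1.7 mm thinner on each broad side over the lowest 3 mm, as a lead-in. On top a darker grip tab 32 mm long (x), 9 mm thick (y), z 70 to 103 mm, alike on all blocks. Origin: bottom of one broad face, mid-length; the thickness runs from y = 0 to +16 mm, tab centred at y = 8 mm.
- block_c: beech packing block, 22 mm thick (local y), 84 mm long (x), 70 mm tall; its foot is 1.7 mm thinner on each broad side over the lowest 3 mm, as a lead-in. On top a darker grip tab 32 mm long (x), 9 mm thick (y), z 70 to 103 mm, alike on all blocks. Origin: bottom of one broad face, mid-length; the thickness runs from y = 0 to +22 mm, tab centred at y = 11 mm.
- block_d: beech packing block, 28 mm thick (local y), 84 mm long (x), 70 mm tall; its foot is 1.7 mm thinner on each broad side over the lowest 3 mm, as a lead-in. On top a darker grip tab 32 mm long (x), 9 mm thick (y), z 70 to 103 mm, alike on all blocks. Origin: bottom of one broad face, mid-length; the thickness runs from y = 0 to +28 mm, tab centred at y = 14 mm.
- bomb_stand: bystander: post stand 222 mm tall on a blue round base 90 mm in diameter, with a fork clamp near the top reaching 25 mm to local -x and a thumb screw reaching 36 mm to local -y; it stands between tripod and case, partly in the straight way. Origin: centre of the base.
- oil_jar: bystander: jar with a yellow cap, 56 mm in diameter, 90 mm tall, close behind the tripod. Origin: centre of its underside.
- brass_weight: bystander: brass weight, 32 mm in diameter, 42 mm tall, close in front of the tripod. Origin: centre of its underside.
- grease_tin: bystander: white tin with a blue lid, 64 mm in diameter, 33 mm tall, in front of the case. Origin: centre of its underside.
There are look-alikes about, which are no part of the job. What is shaped like the tripod but purple is not meant. What is shaped like the can but blue is not meant.

How it is judged:
On the way, in this order (a step that is already met when the one before it is completed fails the run):
1. the can is lifted clear of the tripod (z of can in the frame of tripod above 0.118 m and contact force between can and tripod below 0.1 N), for 0.1 s.
2. the can is lowered into the bay to within 10 mm of its floor while it is still held (set down, not dropped) (x of can in the frame of case between -0.02 and 0.02 m and y of can in the frame of case between -0.1 and -0.02 m and z of can in the frame of case below 0.016 m and contact force between the fingers and can above 0.5 N), for 0.05 s.
At the end, for the whole second after the job is handed in: The can stands upright (within 0.1 rad) and at rest on the floor of the bay (within 5 mm); with it in the bay, upright and down on the floor within 6 mm, are two blocks that together fill it: the 10 and 28 mm ones or the 16 and 22 mm ones; the other two stand in the slots of the case (x of can in the frame of case between -0.02 and 0.02 m and y of can in the frame of case between -0.1 and -0.02 m and z of can in the frame of case below 0.011 m and angle between can's own z axis and vertical below 0.1 rad and linear speed of can below 0.02 m/s and ((x of block_a in the frame of case between -0.015 and 0.015 m and y of block_a in the frame of case between -0.126 and 0.007 m and z of each of block_a, block_d in the frame of case below 0.012 m and angle between each of block_a, block_d's own z axis and vertical below 0.1 rad and x of block_d in the frame of case between -0.015 and 0.015 m and y of block_d in the frame of case between -0.126 and 0.007 m and x of block_b in the frame of case between -0.02 and 0.02 m and y of block_b in the frame of case between 0.0075 and 0.128 m and z of each of block_b, block_c in the frame of case below 0.015 m and x of block_c in the frame of case between -0.02 and 0.02 m and y of block_c in the frame of case between 0.0075 and 0.128 m) or (x of block_b in the frame of case between -0.015 and 0.015 m and y of block_b in the frame of case between -0.126 and 0.007 m and z of each of block_b, block_c in the frame of case below 0.012 m and angle between each of block_b, block_c's own z axis and vertical below 0.1 rad and x of block_c in the frame of case between -0.015 and 0.015 m and y of block_c in the frame of case between -0.126 and 0.007 m and x of block_a in the frame of case between -0.02 and 0.02 m and y of block_a in the frame of case between 0.0075 and 0.128 m and z of each of block_a, block_d in the frame of case below 0.015 m and x of block_d in the frame of case between -0.02 and 0.02 m and y of block_d in the frame of case between 0.0075 and 0.128 m))); the robot touches nothing.
It fails at once if the can is tipped by more than 0.5 rad (angle between can's own z axis and vertical above 0.5 rad).
It fails at once if the tripod is knocked over or shoved by more than 30 mm (distance of tripod from where it was at the start of the episode above 0.03 m or angle between tripod's own z axis and vertical above 0.4 rad).
It fails at once if the post stand is knocked over or shoved by more than 30 mm (distance of bomb_stand from where it was at the start of the episode above 0.03 m or angle between bomb_stand's own z axis and vertical above 0.4 rad).
It fails at once if the oil jar, the brass weight or the grease tin is knocked over or shoved by more than 30 mm ((distance of oil_jar from where it was at the start of the episode above 0.03 m or angle between oil_jar's own z axis and vertical above 0.4 rad) or (distance of brass_weight from where it was at the start of the episode above 0.03 m or angle between brass_weight's own z axis and vertical above 0.4 rad) or (distance of grease_tin from where it was at the start of the episode above 0.03 m or angle between grease_tin's own z axis and vertical above 0.4 rad)).
It also fails if it takes over 54 s, if anything falls off the work surface, if the arm or the gripper's body presses on something with over 40 N, if the wrist force passes 120 N, or if a joint passes its speed limit or range.

## Working session

There is one attempt and no reset: what is moved stays moved. The work goes in short steps, Python scripts to look and compute and a shell command to move; the robot and the scene stay as the last step left them, time stands still between calls to the robot, and variables do not carry over. Pictures are saved under pics/ and viewed, about 8 in all and at most 12, crops included, and the job is handed in when it is done.

```bash
ls; mkdir -p pics
cat > h.py <<'E'
import numpy as np, cv2, json
from plant import get_state, read_camera
from scipy.spatial.transform import Rotation as R
def cam(n):
    s=get_state(); d=read_camera(n)
    d['f']=240/np.tan(np.radians(d['fov_y'])/2)
    if n=='wrist':
        T=np.eye(4);T[:3,:3]=R.from_quat(s['tcp_rot']).as_matrix();T[:3,3]=s['eef_pos'];d['T']=T@np.array(d['T_tool_cam'])
    d['T']=np.array(d['T']);d['fish']=(n=='wrist');return d
def ray(d,u,v):
    a=np.array([u-d['cx'],v-d['cy']],float)/d['f']
    if d['fish']:
        r=np.hypot(*a);c=np.r_[a/r*np.sin(r) if r>0 else a,np.cos(r)]
    else: c=np.r_[a,1]
    w=d['T'][:3,:3]@c;return d['T'][:3,3],w/np.linalg.norm(w)
def onz(d,u,v,z):
    o,w=ray(d,u,v);return o+w*(z-o[2])/w[2]
def proj(d,p):
    c=d['T'][:3,:3].T@(np.array(p)-d['T'][:3,3])
    if d['fish']:
        n=np.hypot(c[0],c[1]);t=np.arctan2(n,c[2]);q=c[:2]/n*t
    else:q=c[:2]/c[2]
    return q*d['f']+[d['cx'],d['cy']]
def save(d,fn): cv2.imwrite('pics/'+fn,cv2.cvtColor(d['img'],cv2.COLOR_RGB2BGR))
E
python3 - <<'E'
from h import *
import pickle
D={}
for n in('scene','top'):
    d=cam(n);D[n]=d;save(d,n+'0.png');print(n,d['fov_y'],d['cx'],d['cy'],d['T'].round(3).tolist())
pickle.dump(D,open('D0.pkl','wb'));s=get_state();print({k:np.round(v,3).tolist() for k,v in s.items()})
E
```

```text
pics
scene 54.803622970211684 319.78835831681255 232.77648946112745 [[-0.527, -0.495, 0.691, -0.337], [-0.85, 0.307, -0.429, 0.527], [0.001, -0.813, -0.582, 0.835], [0.0, 0.0, 0.0, 1.0]]
top 57.88803818041279 324.53354390856606 243.56083285066555 [[0.01, -0.994, 0.105, 0.345], [-1.0, -0.008, 0.019, 0.026], [-0.018, -0.105, -0.994, 1.281], [0.0, 0.0, 0.0, 1.0]]
{'time': 0.1, 'qpos': [-1.484, 0.287, 1.578, -0.0, 1.279, -0.15], 'dq': [-0.0, -0.001, -0.003, 0.003, -0.0, 0.002], 'joint_efforts': [0.0, -40.73, -29.37, -0.0, 0.003, -0.0], 'eef_pos': [0.158, -0.656, 0.241], 'tcp_rot': [-0.555, 0.438, -0.437, 0.556], 'contact_force': [-0.022, 0.203, 0.623], 'wrist_torque': [0.016, -0.027, 0.02], 'opening': 0.997}
```

View pics/top0.png

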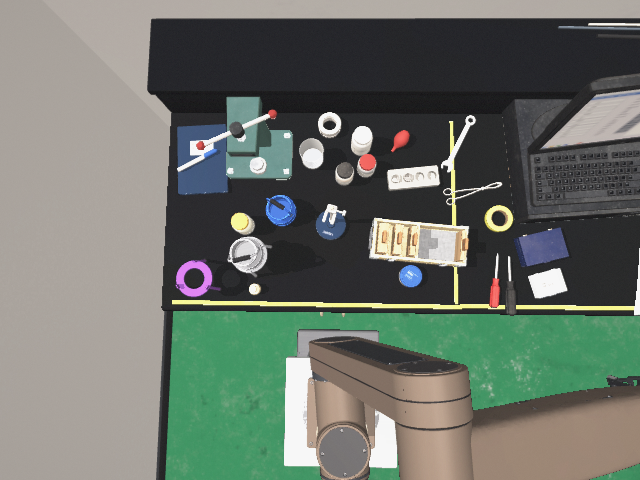

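View pics/scene0.png

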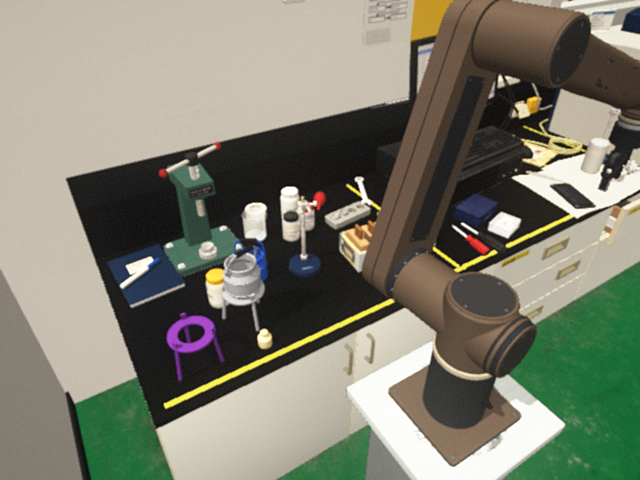

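Top view: the steel can on the tripod is at (246,255). The look-alikes are the blue can at (281,210) and the purple tripod at (194,278). The case is at (370–468, 220–265) with its slots to the left (world +y). The post stand is at (331,223), the oil jar at (242,223), the weight at (255,289) and the grease tin at (410,276). I'll confirm in one enlarged crop.

Run:
```python
from h import *
import pickle
D=pickle.load(open('D0.pkl','rb'));b=cv2.cvtColor(D['top']['img'],cv2.COLOR_RGB2BGR);s=D['scene']['img'][:,:,::-1]
a=cv2.resize(b[225:285,215:275],(400,400),interpolation=3);c=cv2.resize(s[225:315,200:290],(400,400),interpolation=3)
e=cv2.resize(b[210:270,360:480],(400,200),interpolation=3)
e=cv2.resize(b[212:272,364:476],None,fx=7.14,fy=3.3,interpolation=3)[:200,:800]
cv2.imwrite('pics/crop1.png',np.vstack([np.hstack([a,c]),cv2.resize(e,(800,200))]))
for n,u,v,z in[('tripod/can rim',246,255,.18),('case c1',370,262,.062),('c2',468,265,.062),('c3',470,225,.062),('c4',373,219,.062),('stand',331,223,0.02),('jar',242,223,.09),('w',255,289,.042),('tin',410,276,.033),('bluecan',281,210,.05)]:
  print(n,onz(D['top'],u,v,z).round(3))
```

```text
tripod/can rim [0.431 0.247 0.18 ]
case c1 [ 0.423 -0.079  0.062]
c2 [ 0.417 -0.352  0.062]
c3 [ 0.53  -0.36   0.062]
c4 [ 0.545 -0.087  0.062]
stand [0.54  0.032 0.02 ]
jar [0.527 0.279 0.09 ]
w [0.345 0.247 0.042]
tin [ 0.386 -0.195  0.033]
bluecan [0.572 0.176 0.05 ]
```

View pics/crop1.png

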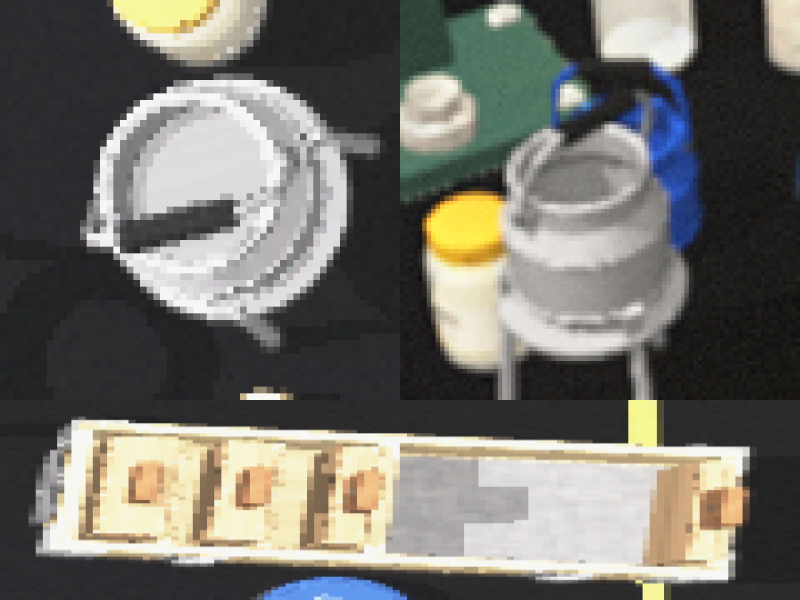

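The can is the grey one on the grey tripod. Its handle leans toward world −x, with the grip near top pixel (241,259) and roughly along world y. The blue can behind it and the purple tripod are not it. The bay block stands at the right (−y) end of the case. I'll move over the case for a close wrist view.

```bash
python3 -m inch '[{"y":-40,"hand":-1},{"y":-40,"hand":-1},{"y":-40,"hand":-1},{"x":-25,"z":30,"hand":-1},{"x":-25,"z":30,"hand":-1}]' && python3 -m inch '[{"x":-25,"z":30,"hand":-1},{"x":-25,"z":30,"hand":-1},{"x":-25,"z":30,"hand":-1},{"x":-25,"z":30,"hand":-1},{"x":-25,"z":30,"hand":-1}]' && python3 -m inch '[{"x":-25,"z":30,"hand":-1},{"x":-25,"z":30,"hand":-1},{"x":-25,"z":30,"hand":-1},{"x":-25,"z":30,"hand":-1},{"x":-25,"z":30,"hand":-1}]' && python3 -m inch '[{"x":-25,"z":30,"hand":-1},{"x":-25,"z":30,"hand":-1},{"ay":0.1,"hand":-1},{"ay":0.1,"hand":-1},{"ay":0.074,"hand":-1}]'
python3 - <<'E'
from h import *
import pickle
d=cam('wrist');pickle.dump(d,open('w1.pkl','wb'));save(d,'w1.png');print(d['fov_y'],np.round(d['T_tool_cam'],3).tolist(),R.from_quat(get_state()['tcp_rot']).as_matrix().round(3).tolist())
E
```

```text
65.70646984690485 [[1.0, 0.001, 0.001, 0.0], [-0.001, -0.285, 0.958, -0.132], [0.001, -0.958, -0.285, 0.072], [0.0, 0.0, 0.0, 1.0]] [[0.235, -0.0, 0.972], [-0.972, 0.002, 0.235], [-0.002, -1.0, 0.0]]validation failed for argument at $[0]...
```

View pics/w1.png

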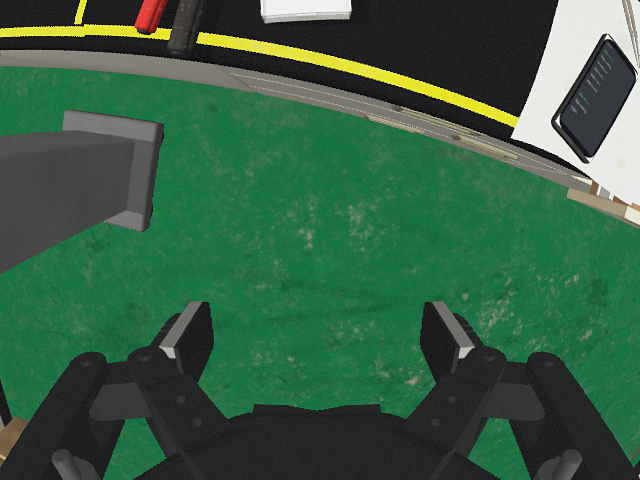

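The move was refused because rows need every key, so this picture shows only the floor. Retrying with full rows.

```bash
python3 -m inch '[{"ax":0,"ay":0,"az":0,"x":0,"y":-40,"z":0,"hand":-1},{"ax":0,"ay":0,"az":0,"x":0,"y":-40,"z":0,"hand":-1},{"ax":0,"ay":0,"az":0,"x":0,"y":-40,"z":0,"hand":-1},{"ax":0,"ay":0,"az":0,"x":-25,"y":0,"z":30,"hand":-1},{"ax":0,"ay":0,"az":0,"x":-25,"y":0,"z":30,"hand":-1}]' && python3 -m inch '[{"ax":0,"ay":0,"az":0,"x":-25,"y":0,"z":30,"hand":-1},{"ax":0,"ay":0,"az":0,"x":-25,"y":0,"z":30,"hand":-1},{"ax":0,"ay":0,"az":0,"x":-25,"y":0,"z":30,"hand":-1},{"ax":0,"ay":0,"az":0,"x":-25,"y":0,"z":30,"hand":-1},{"ax":0,"ay":0,"az":0,"x":-25,"y":0,"z":30,"hand":-1}]' && python3 -m inch '[{"ax":0,"ay":0,"az":0,"x":-25,"y":0,"z":30,"hand":-1},{"ax":0,"ay":0,"az":0,"x":-25,"y":0,"z":30,"hand":-1},{"ax":0,"ay":0,"az":0,"x":-25,"y":0,"z":30,"hand":-1},{"ax":0,"ay":0,"az":0,"x":-25,"y":0,"z":30,"hand":-1},{"ax":0,"ay":0,"az":0,"x":-25,"y":0,"z":30,"hand":-1}]' && python3 -m inch '[{"ax":0,"ay":0,"az":0,"x":-25,"y":0,"z":20,"hand":-1},{"ax":0,"ay":0.1,"az":0,"x":0,"y":0,"z":0,"hand":-1},{"ax":0,"ay":0.1,"az":0,"x":0,"y":0,"z":0,"hand":-1},{"ax":0,"ay":0.074,"az":0,"x":0,"y":0,"z":0,"hand":-1}]'
python3 - <<'E'
from h import *
import pickle
d=cam('wrist');pickle.dump(d,open('w1.pkl','wb'));save(d,'w2.png');s=get_state();print(s['time'],s['eef_pos'],s['qpos'],R.from_quat(s['tcp_rot']).as_matrix().round(3).tolist())
E
```

```text
time: 0.57
eef_pos: [0.2045, -0.5949, 0.3664]
tcp_rot: [0.557, -0.436, 0.44, -0.553]
contact_force: [0.7, 0.1, -0.9]
opening: 0.997
time: 0.98
eef_pos: [0.3221, -0.4349, 0.3619]
tcp_rot: [-0.555, 0.438, -0.437, 0.556]
contact_force: [1.1, 0.1, 0.7]
opening: 1.0
time: 1.4
eef_pos: [0.4386, -0.2782, 0.3621]
tcp_rot: [-0.556, 0.438, -0.437, 0.556]
contact_force: [0.4, 0.6, 0.9]
opening: 1.002
time: 1.73
eef_pos: [0.4518, -0.25, 0.362]
tcp_rot: [-0.49, 0.51, -0.51, 0.49]
contact_force: [0.5, 0.5, -0.4]
opening: 1.004
1.7833 [ 0.45165699 -0.25033719  0.36196213] [-7.02764345e-01 -1.37754598e-01  1.81064710e+00 -1.12136234e-05
  1.46931220e+00  9.10069814e-01] [[-0.042, -0.0, 0.999], [-0.999, 0.0, -0.042], [-0.0, -1.0, -0.0]]
```

View pics/w2.png

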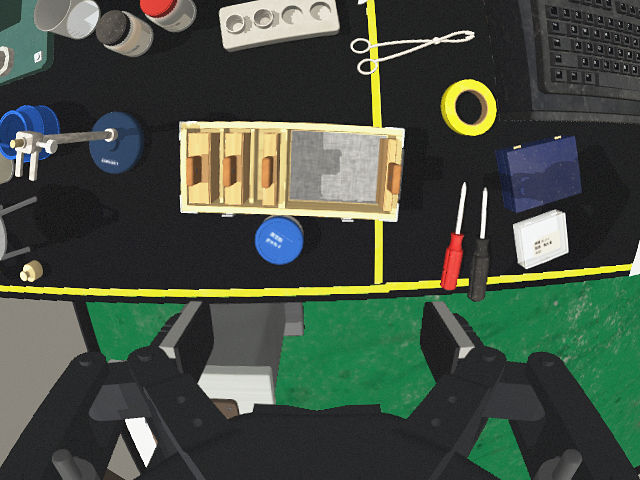

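The wrist view is clear: case corners (181,122), (404,128), (396,221), (180,213). Tabs stand at (194,170), (230,170), (267,172) in the slots and at (395,180) in the bay.

Run:
```python
from h import *
import pickle
d=pickle.load(open('w1.pkl','rb'));im=d['img'];hsv=cv2.cvtColor(im,cv2.COLOR_RGB2HSV)
cr=[onz(d,u,v,.062) for u,v in[(181.5,122.5),(403.5,128.5),(395.5,221),(180.5,212.5)]]
for c in cr: print(c.round(4))
plus=(cr[0]+cr[3])/2;minus=(cr[1]+cr[2])/2
ey=(plus-minus);print('len',np.linalg.norm(ey));print('wid',np.linalg.norm(cr[0]-cr[3]),np.linalg.norm(cr[1]-cr[2]))
ey/=np.linalg.norm(ey);ex=np.array([ey[1],-ey[0],0])
# case y range: +128.. compute: slots end 89.5+34=123.5+8=131.5 ; -y = 131.5-264
mid=(plus+minus)/2; O=mid-ey*(131.5-132)/1000;O[2]=0
print('O',O.round(4),'yaw',np.degrees(np.arctan2(-ey[0],ey[1])))
np.savez('case.npz',O=O,ex=ex,ey=ey)
m=((hsv[...,0]<14)&(hsv[...,1]>120)&(hsv[...,2]>80)).astype(np.uint8);m[:110]=0;m[230:]=0;m[:,:170]=0;m[:,410:]=0
n,l,st,ce=cv2.connectedComponentsWithStats(m)
for i in range(1,n):
  if st[i,4]>20:
    x,y,w,h=st[i,:4]
    out=[]
    for uu in(x,x+w):
      p=onz(d,uu,y+h/2,.109)-O;out+=[round(1000*p@ex,1),round(1000*p@ey,1)]
    print(st[i],ce[i].round(1),out)
b=cv2.resize(im[110:230,165:415,::-1],None,fx=3.2,fy=3.2,interpolation=2);cv2.imwrite('pics/c2.png',b)
```

```text
[ 0.549  -0.0933  0.062 ]
[ 0.5281 -0.355   0.062 ]
[ 0.417  -0.3451  0.062 ]
[ 0.4388 -0.0812  0.062 ]
len 0.26364907579833285
wid 0.11080147078549148 0.11150939700236781
O [ 0.4832 -0.2182  0.    ] yaw -4.645556519267731
[192 156   9  14  45] [196.3 161.7] [np.float64(10.2), np.float64(99.9), np.float64(10.2), np.float64(89.7)]
[228 156   8  11  29] [232.5 160. ] [np.float64(11.9), np.float64(59.7), np.float64(12.0), np.float64(51.1)]
[268 157   5  14  27] [270.4 163.7] [np.float64(10.0), np.float64(17.0), np.float64(10.1), np.float64(11.8)]
[229 171   7  10  22] [233.3 176.4] [np.float64(-3.5), np.float64(58.6), np.float64(-3.4), np.float64(50.9)]
```

View pics/c2.png

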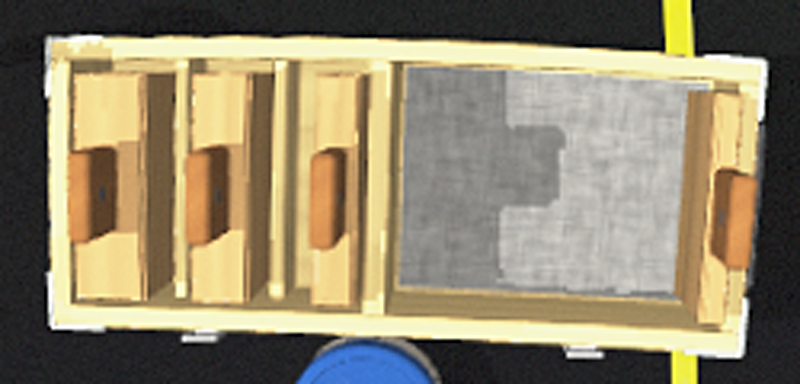

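Run:
```python
from h import *
import pickle
d=pickle.load(open('w1.pkl','rb'));c=np.load('case.npz');O,ex,ey=c['O'],c['ex'],c['ey']
f=lambda u,v,z:[round(1000*(onz(d,165+u/3.2,110+v/3.2,z)-O)@e,1) for e in(ex,ey)]
for n,a,b in[('s3',(75,110),(147,110)),('s2',(193,110),(250,110)),('s1',(314,110),(358,110)),('bay',(712,130),(742,130)),('s3b',(78,280),(143,280)),('s2b',(190,280),(246,280)),('s1b',(313,280),(356,280)),('bayb',(700,300),(730,300))]:
  p,q=f(*a,.076),f(*b,.076);print(n,p,q,'t',round(p[1]-q[1],1))
for n,a,b in[('s3',(70,195),(108,195)),('s2',(187,195),(222,195)),('s1',(311,200),(340,200)),('bay',(725,215),(756,220))]:
  print('tab',n,f(*a,.109),f(*b,.109))
for n,a in[('partition +',(372,200)),('partition -',(392,200)),('rib2',(178,200)),('rib1',(276,200))]: print(n,f(*a,.062 if 'p' in n else .04))
print('tool now in case',[(get_state()['eef_pos']-O)@e for e in(ex,ey)])
# can/handle estimate from top
D=pickle.load(open('D0.pkl','rb'))['top']
for z in(.2,.21,.22):print('grip',z,onz(D,215+120/6.67,225+237/6.67,z).round(4),onz(D,215+235/6.67,225+210/6.67,z).round(4))
print('rim',onz(D,215+195/6.67,225+180/6.67,.181).round(4))
```

```text
s3 [np.float64(29.2), np.float64(115.6)] [np.float64(28.9), np.float64(88.0)] t 27.6
s2 [np.float64(28.8), np.float64(70.9)] [np.float64(28.9), np.float64(50.2)] t 20.7
s1 [np.float64(29.2), np.float64(27.3)] [np.float64(29.6), np.float64(11.8)] t 15.5
bay [np.float64(28.7), np.float64(-112.6)] [np.float64(29.5), np.float64(-123.4)] t 10.8
s3b [np.float64(-33.7), np.float64(115.4)] [np.float64(-33.2), np.float64(89.9)] t 25.5
s2b [np.float64(-32.8), np.float64(71.9)] [np.float64(-32.3), np.float64(51.0)] t 20.9
s1b [np.float64(-31.6), np.float64(26.5)] [np.float64(-31.1), np.float64(11.0)] t 15.5
bayb [np.float64(-32.8), np.float64(-112.8)] [np.float64(-32.2), np.float64(-123.9)] t 11.1
tab s3 [np.float64(1.6), np.float64(106.0)] [np.float64(1.6), np.float64(92.3)]
tab s2 [np.float64(1.8), np.float64(64.7)] [np.float64(2.0), np.float64(52.7)]
tab s1 [np.float64(0.9), np.float64(23.0)] [np.float64(1.2), np.float64(13.4)]
tab bay [np.float64(2.2), np.float64(-112.5)] [np.float64(1.2), np.float64(-123.2)]
partition + [np.float64(-3.7), np.float64(7.2)]
partition - [np.float64(-3.4), np.float64(-0.1)]
rib2 [np.float64(-7.7), np.float64(85.6)]
rib1 [np.float64(-7.1), np.float64(46.4)]
tool now in case [np.float64(-0.02888112345806984), np.float64(-0.03463861496177646)]
grip 0.2 [0.415  0.2758 0.2   ] [0.4256 0.2327 0.2   ]
grip 0.21 [0.4144 0.2734 0.21  ] [0.4248 0.2308 0.21  ]
grip 0.22 [0.4137 0.2711 0.22  ] [0.4241 0.2289 0.22  ]
rim [0.4383 0.252  0.181 ]
```

Identification: the bay holds the 10 mm block (a). Slots 1 to 3 hold about 15.5 mm (b), 21 mm (c) and 27 mm (d), so the block needed is d in slot 3, tab at (194,170). My measured positions fit the stated layout if the case origin moves −2.1 mm along its y. Now going to the can.

```bash
python3 -m inch '[{"ax":0,"ay":0,"az":0,"x":-41,"y":0,"z":-4,"hand":-1},{"ax":0,"ay":0,"az":0,"x":-41,"y":0,"z":-4,"hand":-1},{"ax":0,"ay":0,"az":0,"x":-41,"y":0,"z":-4,"hand":-1},{"ax":0,"ay":0,"az":0,"x":-41,"y":0,"z":-4,"hand":-1},{"ax":0,"ay":0,"az":0,"x":-41,"y":0,"z":-4,"hand":-1}]' >/dev/null&& python3 -m inch '[{"ax":0,"ay":0,"az":0,"x":-41,"y":0,"z":-4,"hand":-1},{"ax":0,"ay":0,"az":0,"x":-41,"y":0,"z":-4,"hand":-1},{"ax":0,"ay":0,"az":0,"x":-41,"y":0,"z":-4,"hand":-1},{"ax":0,"ay":0,"az":0,"x":-41,"y":0,"z":-4,"hand":-1},{"ax":0,"ay":0,"az":0,"x":-41,"y":0,"z":-4,"hand":-1}]' >/dev/null&& python3 -m inch '[{"ax":0,"ay":0,"az":0,"x":-41,"y":0,"z":-4,"hand":-1},{"ax":0,"ay":0,"az":0,"x":-41,"y":0,"z":-4,"hand":-1},{"ax":0,"ay":-0.123,"az":0,"x":0,"y":0,"z":0,"hand":-1},{"ax":0,"ay":-0.123,"az":0,"x":0,"y":0,"z":0,"hand":-1},{"ax":0,"ay":-0.123,"az":0,"x":0,"y":0,"z":0,"hand":-1}]' >/dev/null && python3 -m inch '[{"ax":0,"ay":-0.123,"az":0,"x":0,"y":0,"z":0,"hand":-1},{"ax":0,"ay":-0.123,"az":0,"x":0,"y":0,"z":0,"hand":-1},{"ax":0,"ay":-0.123,"az":0,"x":0,"y":0,"z":0,"hand":-1},{"ax":0,"ay":-0.123,"az":0,"x":0,"y":0,"z":0,"hand":-1},{"ax":0,"ay":-0.123,"az":0,"x":0,"y":0,"z":0,"hand":-1}]'>/dev/null && python3 -m inch '[{"ax":0,"ay":-0.123,"az":0,"x":0,"y":0,"z":0,"hand":-1},{"ax":0,"ay":-0.123,"az":0,"x":0,"y":0,"z":0,"hand":-1},{"ax":0,"ay":-0.123,"az":0,"x":0,"y":0,"z":0,"hand":-1},{"ax":0,"ay":-0.123,"az":0,"x":0,"y":0,"z":0,"hand":-1},{"ax":0,"ay":-0.123,"az":0,"x":0,"y":0,"z":0,"hand":-1}]' && python3 -m inch '[{"ax":0,"ay":-0.123,"az":0,"x":0,"y":0,"z":0,"hand":-1},{"ax":0,"ay":-0.123,"az":0,"x":0,"y":0,"z":0,"hand":-1}]'
python3 - <<'E'
from h import *
import pickle
d=cam('wrist');pickle.dump(d,open('w3.pkl','wb'));save(d,'w3.png');s=get_state();print(s['time'],s['eef_pos'],s['qpos'],R.from_quat(s['tcp_rot']).as_matrix().round(3).tolist())
E
```

```text
time: 3.87
eef_pos: [0.4218, 0.2422, 0.362]
tcp_rot: [0.707, -0.001, 0.0, -0.707]
contact_force: [-0.5, 0.1, -0.5]
opening: 1.002
time: 4.03
eef_pos: [0.4218, 0.2422, 0.362]
tcp_rot: [0.702, 0.086, -0.086, -0.702]
contact_force: [-0.0, -0.3, -0.6]
opening: 0.997
4.0833 [0.42177995 0.24220086 0.3620225 ] [ 3.12271957e-01 -2.09766775e-01  1.87284144e+00  3.23467941e-05
  1.47905576e+00  6.39884313e-02] [[0.969, -0.001, -0.246], [0.246, -0.0, 0.969], [-0.001, -1.0, -0.0]]
```

View pics/w3.png

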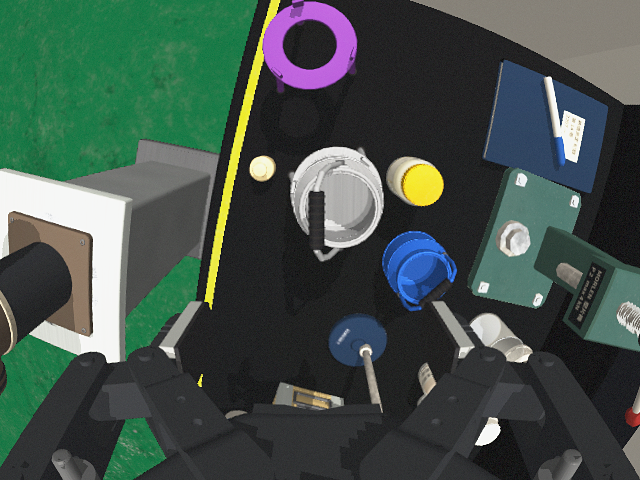

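Wrist view: the steel can's handle grip runs vertically at (317,192–250), with the rim around (345,204). The brass weight is at (262,168), the jar at (417,182), the blue can at (418,265) and the stand base at (357,340). Next I triangulate the grip using the top view.

Run:
```python
from h import *
import pickle
D=pickle.load(open('D0.pkl','rb'))['top'];d=pickle.load(open('w3.pkl','rb'))
def ends(dd,box):
    x0,y0,x1,y1=box;g=dd['img'].max(2).astype(np.uint8);m=np.zeros_like(g);m[y0:y1,x0:x1]=(g[y0:y1,x0:x1]<70)
    n,l,st,ce=cv2.connectedComponentsWithStats(m)
    for i in range(1,n):
        if st[i,4]>30:print(st[i],ce[i].round(1))
    return m,l
print('wrist');ends(d,(300,180,340,258));print('top');ends(D,(228,248,256,268))
def tri(a,b):
    (o,w),(p,q)=a,b;A=np.stack([w,-q],1);t=np.linalg.lstsq(A,p-o,rcond=None)[0];x,y=o+w*t[0],p+q*t[1];return ((x+y)/2).round(4),np.linalg.norm(x-y).round(4)
for a,b in[((316.5,192),(233.,260.5)),((316.5,250),(250.2,256.5)),((316.5,221),(241.6,258.4))]:
    print(tri(ray(d,*a),ray(D,*b)),onz(d,*a,.21).round(4),onz(d,*a,.22).round(4))
cv2.imwrite('pics/c3.png',cv2.resize(d['img'][140:270,270:400,::-1],(600,600),interpolation=2))
```

```text
wrist
[ 300  191   33   67 1217] [314.  227.7]
[332 251   8   7  34] [336.7 254.8]
top
[233 255  17   8  59] [240.9 258.6]
[228 262   8   6  32] [230.5 265.1]
(array([0.414 , 0.2704, 0.223 ]), np.float64(0.0008)) [0.415  0.2683 0.21  ] [0.4146 0.2699 0.22  ]
(array([0.4244, 0.2279, 0.226 ]), np.float64(0.0015)) [0.4264 0.2228 0.21  ] [0.4256 0.226  0.22  ]
(array([0.4193, 0.2493, 0.2238]), np.float64(0.0008)) [0.4206 0.246  0.21  ] [0.42   0.2483 0.22  ]
```

View pics/c3.png

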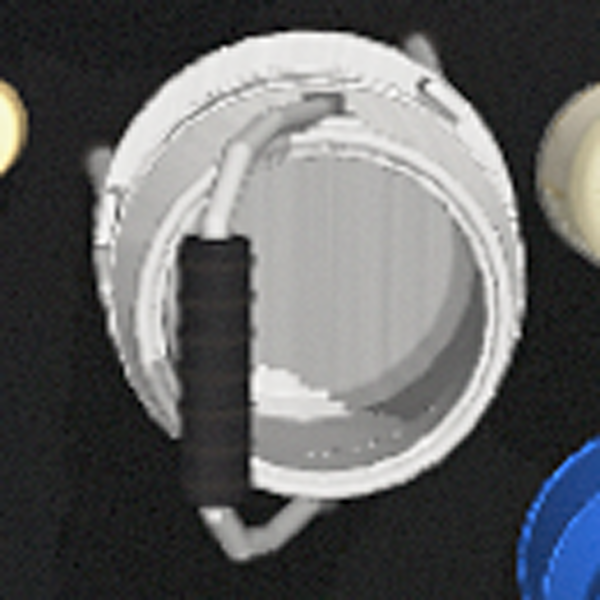

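Run:
```python
from h import *
import pickle
d=pickle.load(open('w3.pkl','rb'));s=get_state();M=R.from_quat(s['tcp_rot']).as_matrix();p=np.array(s['eef_pos'])
f=lambda u,v,z:onz(d,270+u*130/600,140+v*130/600,z)
L,Rr,T,B=f(135,317,.181),f(497,317,.181),f(316,137,.181),f(316,500,.181)
for a in(L,Rr,T,B):print((M.T@(a-p)*1000).round(1))
L,Rr=f(92,240,.14),f(524,260,.14)
print('ring/belly',(M.T@((L+Rr)/2-p)*1000).round(1),np.linalg.norm(L-Rr))
g=np.array([.4193,.2493,.2238]);print('grip',(M.T@(g-p)*1000).round(1))
for u,v in((330,105),(325,500)):print('pivot',(M.T@(f(u,v,.168)-p)*1000).round(1))
```

```text
[-14.9 181.    7.9]
[ 52.8 181.    8. ]
[ 18.4 181.   41.5]
[ 19.2 181.  -27.9]
ring/belly [ 19.8 222.   13.9] 0.09090081412070546
grip [ -0.6 138.2   7.5]
pivot [ 21.8 194.   46.3]
pivot [ 21.8 194.  -32.1]
```

```bash
python3 -m inch '[{"ax":0,"ay":0,"az":0,"x":19,"y":0,"z":7,"hand":-1},{"ax":0,"ay":0,"az":0,"x":0,"y":37,"z":0,"hand":-1},{"ax":0,"ay":0,"az":0,"x":0,"y":37,"z":0,"hand":-1},{"ax":0,"ay":0,"az":0,"x":0,"y":37,"z":0,"hand":-1},{"ax":0,"ay":0,"az":0,"x":0,"y":36,"z":0,"hand":-1}]' 25 && python3 -m inch '[{"ax":0,"ay":0,"az":0,"x":0,"y":0,"z":0,"hand":-0.4},{"ax":0,"ay":0,"az":0,"x":0,"y":0,"z":0,"hand":0},{"ax":0,"ay":0,"az":0,"x":0,"y":0,"z":0,"hand":0.2},{"ax":0,"ay":0,"az":0,"x":0,"y":0,"z":0,"hand":0.4},{"ax":0,"ay":0,"az":0,"x":0,"y":0,"z":0,"hand":0.5}]' 25 && python3 -m inch '[{"ax":0,"ay":0,"az":0,"x":0,"y":0,"z":0,"hand":0.6},{"ax":0,"ay":0,"az":0,"x":0,"y":0,"z":0,"hand":0.7},{"ax":0,"ay":0,"az":0,"x":0,"y":0,"z":0,"hand":1},{"ax":0,"ay":0,"az":0,"x":0,"y":0,"z":0,"hand":1},{"ax":0,"ay":0,"az":0,"x":0,"y":0,"z":0,"hand":1}]' 25 && python3 -m inch '[{"ax":0,"ay":0,"az":0,"x":0,"y":0,"z":0,"hand":1},{"ax":0,"ay":0,"az":0,"x":0,"y":-4,"z":0,"hand":1},{"ax":0,"ay":0,"az":0,"x":0,"y":-4,"z":0,"hand":1},{"ax":0,"ay":0,"az":0,"x":0,"y":0,"z":0,"hand":1}]' 25
python3 - <<'E'
from h import *
d=cam('wrist');save(d,'w4.png')
E
```

```text
time: 4.5
eef_pos: [0.4384, 0.2534, 0.2136]
tcp_rot: [-0.702, -0.083, 0.083, 0.702]
contact_force: [0.5, 1.1, -0.9]
opening: 1.004
time: 4.92
eef_pos: [0.4403, 0.2542, 0.2186]
tcp_rot: [-0.702, -0.085, 0.082, 0.703]
contact_force: [0.7, 0.2, 0.9]
opening: 0.3
time: 5.33
eef_pos: [0.4394, 0.2539, 0.2168]
tcp_rot: [-0.702, -0.084, 0.083, 0.702]
contact_force: [-0.6, -0.4, 4.9]
opening: 0.128
time: 5.67
eef_pos: [0.4384, 0.2535, 0.223]
tcp_rot: [0.702, 0.083, -0.084, -0.702]
contact_force: [0.2, 0.1, -3.2]
opening: 0.132
```

View pics/w4.png

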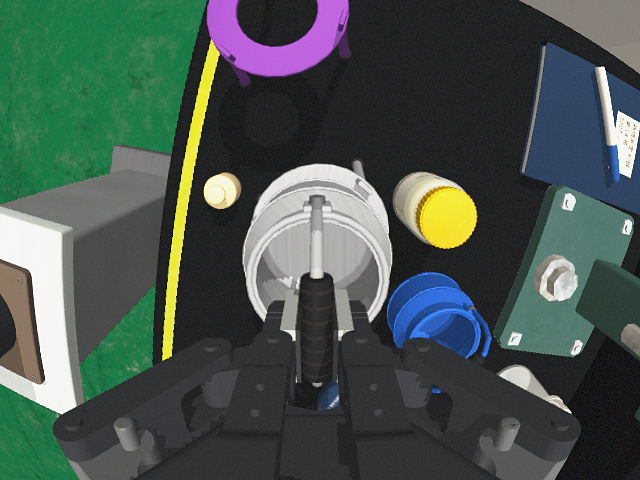

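The can is held by its upright handle, with the rim centred at about x=317 and the grip at x=317. Lifting straight up, then carrying it over the stand.

```bash
python3 -m inch '[{"ax":0,"ay":0,"az":0,"x":0,"y":-15,"z":0,"hand":1},{"ax":0,"ay":0,"az":0,"x":0,"y":-30,"z":0,"hand":1},{"ax":0,"ay":0,"az":0,"x":0,"y":-35,"z":0,"hand":1},{"ax":0,"ay":0,"az":0,"x":0,"y":-35,"z":0,"hand":1},{"ax":0,"ay":0,"az":0,"x":0,"y":-25,"z":0,"hand":1}]' && python3 -m inch '[{"ax":0,"ay":0,"az":0,"x":0,"y":-10,"z":0,"hand":1},{"ax":0,"ay":0,"az":0,"x":-4,"y":0,"z":-12,"hand":1},{"ax":0,"ay":0,"az":0,"x":-4,"y":0,"z":-20,"hand":1},{"ax":0,"ay":0,"az":0,"x":-4,"y":0,"z":-24,"hand":1},{"ax":0,"ay":0,"az":0,"x":-4,"y":0,"z":-24,"hand":1}]' && python3 -m inch '[{"ax":0,"ay":0,"az":0,"x":-4,"y":0,"z":-24,"hand":1},{"ax":0,"ay":0,"az":0,"x":-4,"y":0,"z":-24,"hand":1},{"ax":0,"ay":0,"az":0,"x":-4,"y":0,"z":-24,"hand":1},{"ax":0,"ay":0,"az":0,"x":-4,"y":0,"z":-24,"hand":1},{"ax":0,"ay":0,"az":0,"x":-4,"y":0,"z":-24,"hand":1}]' >/dev/null&& python3 -m inch '[{"ax":0,"ay":0,"az":0,"x":-4,"y":0,"z":-24,"hand":1},{"ax":0,"ay":0,"az":0,"x":-4,"y":0,"z":-24,"hand":1},{"ax":0,"ay":0,"az":0,"x":-4,"y":0,"z":-24,"hand":1},{"ax":0,"ay":0,"az":0,"x":-4,"y":0,"z":-24,"hand":1},{"ax":0,"ay":0,"az":0,"x":-4,"y":0,"z":-24,"hand":1}]' && python3 -m inch '[{"ax":0,"ay":0,"az":0,"x":-4,"y":0,"z":-24,"hand":1},{"ax":0,"ay":0,"az":0,"x":-4,"y":0,"z":-24,"hand":1},{"ax":0,"ay":0,"az":0,"x":-4,"y":0,"z":-24,"hand":1},{"ax":0,"ay":0,"az":0,"x":-4,"y":0,"z":-24,"hand":1},{"ax":0,"ay":0,"az":0,"x":-4,"y":0,"z":-24,"hand":1}]'>/dev/null && python3 -m inch '[{"ax":0,"ay":0,"az":0,"x":-4,"y":0,"z":-24,"hand":1},{"ax":0,"ay":0,"az":0,"x":-4,"y":0,"z":-24,"hand":1},{"ax":0,"ay":0,"az":0,"x":-4,"y":0,"z":-24,"hand":1},{"ax":0,"ay":0,"az":0,"x":-4,"y":0,"z":-15,"hand":1},{"ax":0,"ay":0,"az":0,"x":-4,"y":0,"z":-8,"hand":1}]'
```

```text
time: 6.13
eef_pos: [0.4389, 0.2537, 0.3659]
tcp_rot: [-0.702, -0.084, 0.083, 0.702]
contact_force: [1.2, -0.3, -3.0]
opening: 0.129
time: 6.55
eef_pos: [0.4407, 0.1707, 0.3697]
tcp_rot: [0.702, 0.082, -0.086, -0.702]
contact_force: [0.5, -0.2, -2.7]
opening: 0.129
time: 7.38
eef_pos: [0.4579, -0.072, 0.3697]
tcp_rot: [-0.701, -0.082, 0.085, 0.703]
contact_force: [-0.5, -0.3, -2.7]
opening: 0.13
time: 8.22
eef_pos: [0.4697, -0.2905, 0.37]
tcp_rot: [-0.701, -0.082, 0.084, 0.703]
contact_force: [1.0, 0.5, -2.9]
opening: 0.13
```

```bash
python3 -m inch '[{"ax":0,"ay":0.07,"az":0,"x":0,"y":0,"z":0,"hand":1},{"ax":0,"ay":0.1,"az":0,"x":0,"y":0,"z":0,"hand":1},{"ax":0,"ay":0.1,"az":0,"x":0,"y":0,"z":0,"hand":1},{"ax":0,"ay":0.1,"az":0,"x":0,"y":0,"z":0,"hand":1},{"ax":0,"ay":0.1,"az":0,"x":0,"y":0,"z":0,"hand":1}]' && python3 -m inch '[{"ax":0,"ay":0.1,"az":0,"x":0,"y":0,"z":0,"hand":1},{"ax":0,"ay":0.1,"az":0,"x":0,"y":0,"z":0,"hand":1},{"ax":0,"ay":0.1,"az":0,"x":0,"y":0,"z":0,"hand":1},{"ax":0,"ay":0.1,"az":0,"x":0,"y":0,"z":0,"hand":1},{"ax":0,"ay":0.1,"az":0,"x":0,"y":0,"z":0,"hand":1}]' >/dev/null&& python3 -m inch '[{"ax":0,"ay":0.1,"az":0,"x":0,"y":0,"z":0,"hand":1},{"ax":0,"ay":0.1,"az":0,"x":0,"y":0,"z":0,"hand":1},{"ax":0,"ay":0.1,"az":0,"x":0,"y":0,"z":0,"hand":1},{"ax":0,"ay":0.1,"az":0,"x":0,"y":0,"z":0,"hand":1},{"ax":0,"ay":0.1,"az":0,"x":0,"y":0,"z":0,"hand":1}]'>/dev/null && python3 -m inch '[{"ax":0,"ay":0.1,"az":0,"x":0,"y":0,"z":0,"hand":1},{"ax":0,"ay":0.1,"az":0,"x":0,"y":0,"z":0,"hand":1},{"ax":0,"ay":0.1,"az":0,"x":0,"y":0,"z":0,"hand":1},{"ax":0,"ay":0.1,"az":0,"x":0,"y":0,"z":0,"hand":1},{"ax":0,"ay":0.03,"az":0,"x":0,"y":0,"z":0,"hand":1}]'
python3 - <<'E'
from h import *
import pickle
d=cam('wrist');pickle.dump(d,open('w5.pkl','wb'));save(d,'w5.png');s=get_state();p=np.array(s['eef_pos']);M=R.from_quat(s['tcp_rot']).as_matrix();print(s['time'],p,M.round(3).tolist(),s['qpos'])
c=np.load('case.npz');O=c['O']-.0021*c['ey'];print('tcp in case',[(p-O)@e for e in(c['ex'],c['ey'])],'yaw err deg',np.degrees(np.arctan2(M[:,0]@c['ex'],-M[:,0]@c['ey'])))
E
```

```text
time: 8.63
eef_pos: [0.4703, -0.2881, 0.3719]
tcp_rot: [-0.701, 0.085, -0.083, 0.703]
contact_force: [-0.2, -0.3, -2.6]
opening: 0.124
time: 9.88
eef_pos: [0.4703, -0.288, 0.3719]
tcp_rot: [-0.476, 0.524, -0.522, 0.476]
contact_force: [0.0, -0.2, -3.3]
opening: 0.129
9.9333 [ 0.47034518 -0.28802758  0.3719568 ] [[-0.094, -0.002, 0.996], [-0.996, 0.002, -0.094], [-0.002, -1.0, -0.002]] [-7.33567962e-01 -5.74024293e-02  1.71880121e+00  2.66911740e-04
  1.48297781e+00  9.31495399e-01]
tcp in case [np.float64(-0.007201726685511594), np.float64(-0.06859160460311893)] yaw err deg -0.7570205749838018
```

View pics/w5.png

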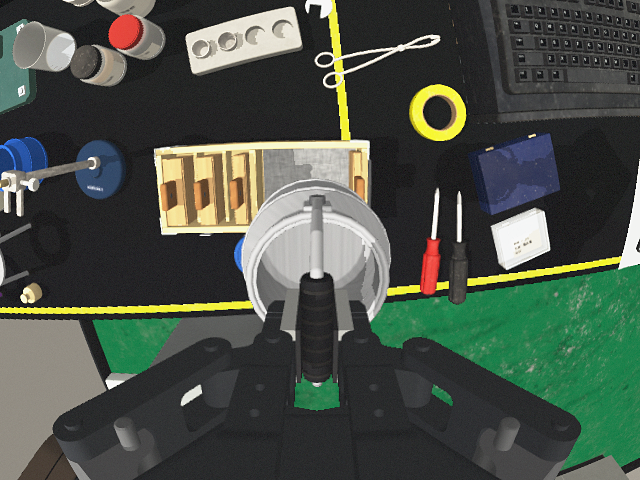

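Wrist view: the can hangs upright and centred (rim about x 245–389), with the case corners at (156,149), (369,141) and (163,235). I'm checking the can's offset in the tool frame and the case estimate.

Run:
```python
from h import *
import pickle
d=pickle.load(open('w5.pkl','rb'));T=np.array(d['T_tool_cam'])
def tool(u,v,y):
    e=dict(d);e['T']=T;o,w=ray(e,u,v);return ((o+w*(y-o[1])/w[1])*1000).round(1)
print('grip far',tool(317,275,-.0105),'near',tool(317,380,-.0105))
print('rim L/R',tool(245,262,.0345),tool(390,262,.0345),'top',tool(317,206,.0345))
print('belly L/R top',tool(317,180,.0635))
c=np.load('case.npz');O=c['O']-.0021*c['ey']
for n,a,b in[('+y far',.055,.1335),('-y far',.055,-.1305),('+y near',-.055,.1335),('-y near',-.055,-.1305)]:
    print(n,proj(d,O+c['ex']*a+c['ey']*b+[0,0,.062]).round(1))
im=d['img'].astype(int)
b=((im[...,0]>150)&(im[...,0]-im[...,2]>15)).astype(np.uint8)
b[:135]=0;b[240:]=0;b[:,:150]=0;b[:,375:]=0
for v in(160,175,190,205,220):
    xs=np.where(b[v])[0];print(v,xs.min(),xs.max())
for u in(170,190,210,230,280,300,330,350):
    ys=np.where(b[:,u])[0];print(u,ys.min(),ys.max())
cv2.imwrite('pics/c5.png',cv2.resize(d['img'][130:245,145:385,::-1],None,fx=3.3,fy=3.3,interpolation=2))
```

```text
grip far [  0.6 -10.5  23.8] near [  0.7 -10.5 -22.3]
rim L/R [-33.9  34.5  12.3] [35.9 34.5 12.3] top [ 0.7 34.5 39.5]
belly L/R top [ 0.7 63.5 47.7]
+y far [154.6 149.7]
-y far [368.1 141.3]
+y near [162.5 234. ]
-y near [366.9 231. ]
160 156 367
175 157 367
190 158 367
205 159 261
220 161 252
170 148 232
190 146 232
210 145 232
230 143 232
280 142 148
300 141 148
330 141 148
350 139 189
```

```bash
python3 -m inch '[{"ax":0,"ay":-0.013,"az":0,"x":-1,"y":0,"z":5.5,"hand":1},{"ax":0,"ay":0,"az":0,"x":0,"y":20,"z":0,"hand":1},{"ax":0,"ay":0,"az":0,"x":0,"y":30,"z":0,"hand":1},{"ax":0,"ay":0,"az":0,"x":0,"y":30,"z":0,"hand":1},{"ax":0,"ay":0,"az":0,"x":0,"y":30,"z":0,"hand":1}]' >/dev/null&& python3 -m inch '[{"ax":0,"ay":0,"az":0,"x":0,"y":25,"z":0,"hand":1},{"ax":0,"ay":0,"az":0,"x":0,"y":20,"z":0,"hand":1},{"ax":0,"ay":0,"az":0,"x":0,"y":10,"z":0,"hand":1},{"ax":0,"ay":0,"az":0,"x":0,"y":0,"z":0,"hand":1},{"ax":0,"ay":0,"az":0,"x":0,"y":0,"z":0,"hand":1}]'
python3 - <<'E'
from h import *
import pickle
d=cam('wrist');pickle.dump(d,open('w6.pkl','wb'));save(d,'w6.png')
c=np.load('case.npz');O=c['O']-.0021*c['ey'];p=np.array(get_state()['eef_pos']);print(p,[(p-O)@e for e in(c['ex'],c['ey'])])
for n,a,b in[('-y far',.055,-.1305),('+y far',.055,.1335),('Atab top ctr far x16',.016,-.1165)]:
    z=.062 if 'A' not in n else .109
    print(n,proj(d,O+c['ex']*a+c['ey']*b+[0,0,z]).round(1))
cv2.imwrite('pics/c6.png',cv2.resize(d['img'][150:400,120:520,::-1],(800,500),interpolation=2))
E
```

```text
time: 10.77
eef_pos: [0.4767, -0.2883, 0.2084]
tcp_rot: [-0.48, 0.519, -0.519, 0.48]
contact_force: [0.6, -1.3, -2.1]
opening: 0.129
[ 0.47731317 -0.28887593  0.20973587] [np.float64(-0.00018791747656508534), np.float64(-0.06887282393871037)]
-y far [398.4 157.1]
+y far [ 81.1 166. ]
Atab top ctr far x16 [390.1 221.5]
```

View pics/c6.png

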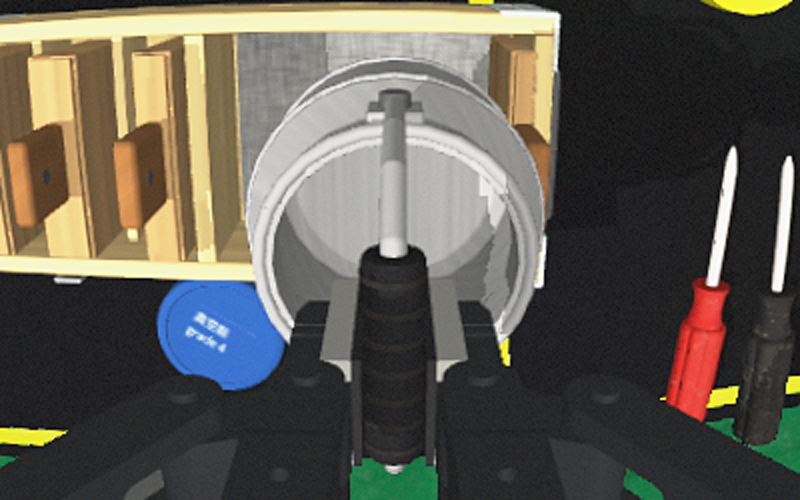

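The can is over the bay, with the bay block's top edge visible at crop (511–537,60) and the partition at crop (210–237,150). Checking the fit from this closer view.

Run:
```python
from h import *
import pickle
d=pickle.load(open('w6.pkl','rb'));c=np.load('case.npz');O=c['O']-.0021*c['ey']
f=lambda u,v,z:[round(1000*(onz(d,120+u/2,150+v/2,z)-O)@e,1) for e in(c['ex'],c['ey'])]
im=d['img'];row=150+30
print('row180',[(u,im[row,u].tolist()) for u in range(362,402,2)])
print('row215',[(u,im[215,u].tolist()) for u in range(216,246,2)])
for n,u,v,z in[('A+ top',511,60,.076),('A- top',537,60,.076),('wall out',559,60,.062),('part -',237,150,.062),('part +',211,150,.062),('far rim',300,12,.062),('near rim',100,272,.062),('A foot/floor',489,60,.006)]:print(n,f(u,v,z))
T=np.array(d['T_tool_cam'])
def tool(u,v,y):
    e=dict(d);e['T']=T;o,w=ray(e,120+u/2,150+v/2);return ((o+w*(y-o[1])/w[1])*1000).round(1)
print('rim L/R',tool(252,235,.0345),tool(537,235,.0345),'rimtop',tool(393,122,.0345),'belly L R',tool(246,180,.0635),tool(543,180,.0635),'grip',tool(393,250,-.0105),tool(393,462,-.0105))
```

```text
row180 [(362, [139, 138, 135]), (364, [134, 126, 118]), (366, [101, 81, 54]), (368, [95, 76, 56]), (370, [109, 87, 61]), (372, [114, 89, 62]), (374, [106, 85, 61]), (376, [203, 160, 107]), (378, [176, 140, 94]), (380, [208, 162, 107]), (382, [213, 166, 113]), (384, [214, 170, 110]), (386, [215, 173, 112]), (388, [234, 209, 138]), (390, [237, 218, 148]), (392, [236, 216, 145]), (394, [235, 215, 143]), (396, [215, 202, 166]), (398, [230, 234, 224]), (400, [24, 22, 27])]
row215 [(216, [237, 218, 147]), (218, [237, 218, 149]), (220, [235, 214, 144]), (222, [232, 209, 138]), (224, [118, 102, 72]), (226, [125, 110, 75]), (228, [129, 112, 77]), (230, [133, 115, 80]), (232, [128, 112, 79]), (234, [121, 104, 72]), (236, [122, 105, 75]), (238, [174, 149, 98]), (240, [135, 136, 135]), (242, [141, 140, 136]), (244, [141, 139, 136])]
A+ top [np.float64(38.7), np.float64(-111.2)]
A- top [np.float64(38.9), np.float64(-120.7)]
wall out [np.float64(37.4), np.float64(-132.1)]
part - [np.float64(1.5), np.float64(-7.9)]
part + [np.float64(1.5), np.float64(2.7)]
far rim [np.float64(54.7), np.float64(-34.0)]
near rim [np.float64(-52.3), np.float64(56.9)]
A foot/floor [np.float64(29.8), np.float64(-112.3)]
rim L/R [-33.6  34.5   9.4] [35.3 34.5  9.5] rimtop [ 0.5 34.5 37.1] belly L R [-40.2  63.5  14.7] [42.1 63.5 14.8] grip [  0.4 -10.5  23.8] [  0.5 -10.5 -22.9]
```

```bash
python3 -m inch '[{"ax":0,"ay":0,"az":0,"x":-1,"y":0,"z":0,"hand":1},{"ax":0,"ay":0,"az":0,"x":0,"y":10,"z":0,"hand":1},{"ax":0,"ay":0,"az":0,"x":0,"y":10,"z":0,"hand":1},{"ax":0,"ay":0,"az":0,"x":0,"y":10,"z":0,"hand":1},{"ax":0,"ay":0,"az":0,"x":0,"y":0,"z":0,"hand":1}]' && python3 -m inch '[{"ax":0,"ay":0,"az":0,"x":0,"y":10,"z":0,"hand":1},{"ax":0,"ay":0,"az":0,"x":0,"y":10,"z":0,"hand":1},{"ax":0,"ay":0,"az":0,"x":0,"y":10,"z":0,"hand":1},{"ax":0,"ay":0,"az":0,"x":0,"y":10,"z":0,"hand":1},{"ax":0,"ay":0,"az":0,"x":0,"y":0,"z":0,"hand":1}]'
```

```text
time: 11.23
eef_pos: [0.4751, -0.2862, 0.1749]
tcp_rot: [-0.48, 0.521, -0.517, 0.48]
contact_force: [-0.7, 1.0, -3.7]
opening: 0.131
time: 11.65
eef_pos: [0.4752, -0.2862, 0.135]
tcp_rot: [-0.48, 0.521, -0.517, 0.48]
contact_force: [-0.5, 1.3, -4.3]
opening: 0.135
```

```bash
for i in 1 2 3; do python3 -m inch '[{"ax":0,"ay":0,"az":0,"x":0,"y":0,"z":0,"hand":1}]' | head -3; done
python3 - <<'E'
from h import *
import pickle
d=cam('wrist');pickle.dump(d,open('w7.pkl','wb'));s=get_state();p=np.array(s['eef_pos'])
c=np.load('case.npz');O=c['O']-.0021*c['ey'];print(p,[(p-O)@e for e in(c['ex'],c['ey'])],R.from_quat(s['tcp_rot']).as_matrix().round(4).tolist())
for n,a,b,z in[('-y far',.055,-.1305,.062),('A+ top',.03,-.1115,.076),('part- top',.03,.0035,.062),('wall-out',.03,-.1305,.062)]:print(n,proj(d,O+c['ex']*a+c['ey']*b+[0,0,z]).round(1))
for n,a,b,z in[('A+ top',.03,-.1115,.076),('part- top',.03,.0035,.062)]:
    u,v=proj(d,O+c['ex']*a+c['ey']*b+[0,0,z]).round().astype(int);print(n,v,[(k,d['img'][v,k].tolist()) for k in range(u-16,u+28,2)])
E
```

```text
time: 11.73
eef_pos: [0.4761, -0.287, 0.137]
tcp_rot: [-0.48, 0.52, -0.519, 0.48]
time: 11.82
eef_pos: [0.4768, -0.2876, 0.1385]
tcp_rot: [0.48, -0.519, 0.52, -0.48]
time: 11.9
eef_pos: [0.4771, -0.2879, 0.1391]
tcp_rot: [0.48, -0.519, 0.52, -0.48]
[ 0.47710362 -0.2878702   0.13921077] [np.float64(-0.0004782341992857387), np.float64(-0.06788736754878698)] [[-0.0792, 0.0013, 0.9969], [-0.9969, -0.0011, -0.0792], [0.001, -1.0, 0.0014]]
-y far [424.5 166. ]
A+ top [395.8 212.8]
part- top [195.2 207.9]
wall-out [422.1 208.3]
A+ top 213 [(380, [95, 77, 54]), (382, [87, 72, 48]), (384, [97, 79, 56]), (386, [101, 81, 58]), (388, [107, 87, 60]), (390, [105, 85, 61]), (392, [102, 83, 57]), (394, [164, 130, 85]), (396, [185, 147, 97]), (398, [227, 184, 119]), (400, [241, 212, 137]), (402, [239, 207, 133]), (404, [240, 208, 134]), (406, [242, 213, 138]), (408, [243, 214, 139]), (410, [184, 145, 95]), (412, [230, 208, 139]), (414, [229, 207, 136]), (416, [229, 205, 138]), (418, [226, 198, 133]), (420, [179, 157, 111]), (422, [85, 84, 86])]
part- top 208 [(179, [101, 80, 54]), (181, [101, 82, 58]), (183, [206, 176, 118]), (185, [228, 206, 138]), (187, [229, 205, 137]), (189, [230, 205, 138]), (191, [225, 199, 133]), (193, [225, 197, 133]), (195, [125, 108, 75]), (197, [115, 98, 68]), (199, [118, 102, 71]), (201, [115, 101, 69]), (203, [121, 104, 72]), (205, [118, 104, 72]), (207, [120, 104, 73]), (209, [115, 100, 70]), (211, [111, 94, 64]), (213, [114, 99, 68]), (215, [116, 100, 68]), (217, [109, 97, 66]), (219, [235, 208, 135]), (221, [112, 112, 112])]
```

Case estimate confirmed to about 0.5 mm. Lowering to the floor.

```bash
python3 -m inch '[{"ax":0,"ay":0,"az":0,"x":0,"y":6,"z":0,"hand":1},{"ax":0,"ay":0,"az":0,"x":0,"y":6,"z":0,"hand":1},{"ax":0,"ay":0,"az":0,"x":0,"y":2,"z":0,"hand":1},{"ax":0,"ay":0,"az":0,"x":0,"y":0,"z":0,"hand":1},{"ax":0,"ay":0,"az":0,"x":0,"y":0,"z":0,"hand":1}]' && python3 -m inch '[{"ax":0,"ay":0,"az":0,"x":0,"y":1,"z":0,"hand":1},{"ax":0,"ay":0,"az":0,"x":0,"y":0,"z":0,"hand":1},{"ax":0,"ay":0,"az":0,"x":0,"y":0,"z":0,"hand":1}]' && python3 -m inch '[{"ax":0,"ay":0,"az":0,"x":0,"y":1,"z":0,"hand":1},{"ax":0,"ay":0,"az":0,"x":0,"y":0,"z":0,"hand":1},{"ax":0,"ay":0,"az":0,"x":0,"y":0,"z":0,"hand":1}]'
```

```text
time: 12.37
eef_pos: [0.4765, -0.2873, 0.124]
tcp_rot: [-0.48, 0.52, -0.519, 0.48]
contact_force: [0.5, 0.0, -2.7]
opening: 0.128
time: 12.62
eef_pos: [0.4767, -0.2875, 0.1233]
tcp_rot: [0.48, -0.519, 0.519, -0.48]
contact_force: [-1.0, 0.2, -3.1]
opening: 0.126
time: 12.87
eef_pos: [0.4768, -0.2877, 0.1229]
tcp_rot: [0.48, -0.519, 0.52, -0.48]
contact_force: [-0.5, 0.8, -0.7]
opening: 0.128
```

```bash
python3 -m inch '[{"ax":0,"ay":0,"az":0,"x":0,"y":1,"z":0,"hand":1},{"ax":0,"ay":0,"az":0,"x":0,"y":0,"z":0,"hand":1},{"ax":0,"ay":0,"az":0,"x":0,"y":0,"z":0,"hand":1}]'
```

```text
time: 13.12
eef_pos: [0.4772, -0.2881, 0.1229]
tcp_rot: [0.48, -0.519, 0.52, -0.48]
contact_force: [-2.5, 0.7, 6.2]
opening: 0.128
```

The can is on the floor (force +6 N). Releasing and rising.

```bash
python3 -m inch '[{"ax":0,"ay":0,"az":0,"x":0,"y":-1,"z":0,"hand":0.6},{"ax":0,"ay":0,"az":0,"x":0,"y":0,"z":0,"hand":0.3},{"ax":0,"ay":0,"az":0,"x":0,"y":0,"z":0,"hand":0.2},{"ax":0,"ay":0,"az":0,"x":0,"y":0,"z":0,"hand":0.2},{"ax":0,"ay":0,"az":0,"x":0,"y":-10,"z":0,"hand":0.2}]' && python3 -m inch '[{"ax":0,"ay":0,"az":0,"x":0,"y":-20,"z":0,"hand":0.2},{"ax":0,"ay":0,"az":0,"x":0,"y":-35,"z":0,"hand":0.2},{"ax":0,"ay":0,"az":0,"x":0,"y":-35,"z":0,"hand":0.2},{"ax":0,"ay":0,"az":0,"x":0,"y":0,"z":0,"hand":0.2},{"ax":0,"ay":0,"az":0,"x":0,"y":0,"z":0,"hand":0.2}]'
python3 - <<'E'
from h import *
import pickle
d=cam('wrist');pickle.dump(d,open('w8.pkl','wb'));save(d,'w8.png');s=get_state();p=np.array(s['eef_pos']);M=R.from_quat(s['tcp_rot']).as_matrix()
c=np.load('case.npz');O=c['O']-.0021*c['ey'];print(p,s['opening'],[(p-O)@e for e in(c['ex'],c['ey'])],M.round(4).tolist())
tgt=O+c['ey']*.1055  # tab D centre
print('D tab in tool mm',(M.T@(tgt+[0,0,.096]-p)*1000).round(1))
# can rim: bright ellipse check by predicted pixels
for n,a,b in[('rimL',0,-.0686+.036),('rimR',0,-.0686-.036),('rimfar',.036,-.0686)]:print(n,proj(d,O+c['ex']*a+c['ey']*b+[0,0,.087]).round(1))
hsv=cv2.cvtColor(d['img'],cv2.COLOR_RGB2HSV)
for u,v in[proj(d,O+c['ex']*a+c['ey']*b+[0,0,.109]) for a,b in((.016,.11),(.016,.101),(-.016,.101),(-.016,.11))]:print('Dtab corner',round(u,1),round(v,1))
E
```

```text
time: 13.53
eef_pos: [0.4753, -0.2863, 0.1301]
tcp_rot: [-0.48, 0.521, -0.518, 0.48]
contact_force: [-0.6, -0.3, -0.5]
opening: 0.401
time: 13.95
eef_pos: [0.478, -0.2886, 0.2263]
tcp_rot: [0.48, -0.517, 0.522, -0.48]
contact_force: [-0.9, 0.4, -0.4]
opening: 0.398
[ 0.47699053 -0.2877052   0.22369276] 0.40061827147826906 [np.float64(-0.0006043149824354241), np.float64(-0.06773207016122865)] [[-0.0791, 0.0019, 0.9969], [-0.9969, -0.0016, -0.0791], [0.0015, -1.0, 0.002]]
D tab in tool mm [-173.4  127.4    0.7]
rimL [267.5 232. ]
rimR [362.4 232.2]
rimfar [315.1 184.7]
Dtab corner 88.0 220.2
Dtab corner 96.9 220.0
Dtab corner 102.7 259.1
Dtab corner 93.8 258.9
```

```bash
python3 -m inch '[{"ax":0,"ay":0,"az":0,"x":-34,"y":0,"z":0,"hand":0.2},{"ax":0,"ay":0,"az":0,"x":-35,"y":0,"z":0,"hand":0.2},{"ax":0,"ay":0,"az":0,"x":-35,"y":0,"z":0,"hand":0.2},{"ax":0,"ay":0,"az":0,"x":-35,"y":0,"z":0,"hand":0.2},{"ax":0,"ay":0,"az":0,"x":-34,"y":0,"z":1,"hand":0.2}]' && python3 -m inch '[{"ax":0,"ay":0,"az":0,"x":0,"y":0,"z":0,"hand":0.2},{"ax":0,"ay":0,"az":0,"x":0,"y":0,"z":0,"hand":0.2},{"ax":0,"ay":0,"az":0,"x":0,"y":0,"z":0,"hand":0.2}]'
python3 - <<'E'
from h import *
import pickle
d=cam('wrist');pickle.dump(d,open('w9.pkl','wb'));save(d,'w9.png');s=get_state();p=np.array(s['eef_pos']);M=R.from_quat(s['tcp_rot']).as_matrix()
c=np.load('case.npz');O=c['O']-.0021*c['ey'];print(p,s['opening'],[(p-O)@e for e in(c['ex'],c['ey'])])
tgt=O+c['ey']*.1055
print('D tab in tool mm',(M.T@(tgt+[0,0,.096]-p)*1000).round(1))
im=d['img'].astype(int);m=((im[...,0]-im[...,2]>60)&(im[...,1]<150)&(im[...,0]>120)).astype(np.uint8)
n,l,st,ce=cv2.connectedComponentsWithStats(m)
f=lambda u,v,z:[round(float(1000*(onz(d,u,v,z)-O)@e),1) for e in(c['ex'],c['ey'])]
for i in range(1,n):
  x,y,w,h,a=st[i]
  if a>60:print(st[i],f(x,y+h/2,.109),f(x+w,y+h/2,.109),f(x+w/2,y,.109),f(x+w/2,y+h,.109))
u,v=proj(d,tgt+[0,0,.109]).astype(int);print(u,v,[(k,im[v,k].tolist()) for k in range(u-14,u+16,2)])
E
```

```text
time: 14.42
eef_pos: [0.49, -0.113, 0.2202]
tcp_rot: [-0.48, 0.521, -0.518, 0.479]
contact_force: [0.8, -0.2, 0.7]
opening: 0.4
time: 14.67
eef_pos: [0.4908, -0.115, 0.2211]
tcp_rot: [-0.48, 0.52, -0.519, 0.48]
contact_force: [-0.4, -0.3, -0.1]
opening: 0.404
[ 0.49086734 -0.11561635  0.22136264] 0.3962681308007223 [np.float64(-0.0007108257752504884), np.float64(0.10491533362187322)]
D tab in tool mm [ -0.6 125.4   0.9]
[605 128  23  30 184] [82.4, -128.6] [86.3, -158.8] [96.8, -142.1] [71.7, -144.8]
[586 146  19  21  95] [68.9, -107.4] [71.3, -129.9] [78.6, -117.4] [61.6, -119.5]
[309 150  84   4 192] [59.0, 110.0] [60.0, 54.8] [60.6, 82.7] [57.9, 82.7]
[394 152 139  12 330] [56.1, 54.0] [62.7, -53.5] [62.6, 4.5] [54.3, 4.0]
[350 165  27  38 152] [38.0, 83.0] [38.3, 64.9] [50.8, 74.3] [25.3, 73.6]
[404 169  10  42 253] [34.7, 46.2] [34.9, 39.1] [49.0, 43.4] [20.3, 41.8]
[331 197   4  69 100] [5.4, 95.1] [5.4, 92.4] [29.2, 94.1] [-19.6, 93.3]
[309 206  14  53 348] [4.6, 110.1] [4.7, 100.5] [23.0, 105.4] [-14.4, 105.2]
[ 364  207   46   69 1169] [-1.6, 72.2] [-1.5, 39.6] [22.8, 57.4] [-27.3, 54.4]
[ 416  217   92   58 1451] [-4.8, 34.9] [-4.8, -39.8] [16.7, 2.0] [-27.4, -3.6]
[576 221  12  37 242] [0.7, -108.2] [0.7, -122.6] [16.4, -111.6] [-15.6, -119.7]
[332 237  23  38 311] [-12.2, 94.2] [-12.2, 78.1] [1.5, 86.5] [-26.4, 85.8]
[521 260  25  13 105] [-21.6, -55.1] [-22.2, -80.5] [-16.4, -66.3] [-27.5, -68.8]
[569 279  29  64 757] [-65.4, -119.2] [-68.8, -158.7] [-35.1, -127.3] [-102.8, -152.1]
315 239 [(301, [243, 217, 139]), (303, [243, 218, 142]), (305, [245, 220, 146]), (307, [247, 227, 153]), (309, [218, 153, 90]), (311, [225, 157, 90]), (313, [230, 163, 95]), (315, [230, 162, 96]), (317, [227, 159, 91]), (319, [198, 134, 80]), (321, [152, 113, 71]), (323, [212, 168, 110]), (325, [209, 165, 107]), (327, [212, 168, 108]), (329, [214, 167, 111])]
```

Tab d measured at case y about 105.4. Descending, gripping, lifting.

```bash
python3 -m inch '[{"ax":0,"ay":0,"az":0,"x":-0.5,"y":34,"z":2,"hand":0.2},{"ax":0,"ay":0,"az":0,"x":0,"y":34,"z":0,"hand":0.2},{"ax":0,"ay":0,"az":0,"x":0,"y":34,"z":0,"hand":0.2},{"ax":0,"ay":0,"az":0,"x":0,"y":19,"z":0,"hand":0.2},{"ax":0,"ay":0,"az":0,"x":0,"y":8,"z":0,"hand":0.2}]' 60 && python3 -m inch '[{"ax":0,"ay":0,"az":0,"x":0,"y":0,"z":0,"hand":0.2},{"ax":0,"ay":0,"az":0,"x":0,"y":0,"z":0,"hand":0.2},{"ax":0,"ay":0,"az":0,"x":0,"y":0,"z":0,"hand":1},{"ax":0,"ay":0,"az":0,"x":0,"y":0,"z":0,"hand":1},{"ax":0,"ay":0,"az":0,"x":0,"y":0,"z":0,"hand":1}]' 60 && python3 -m inch '[{"ax":0,"ay":0,"az":0,"x":0,"y":0,"z":0,"hand":1},{"ax":0,"ay":0,"az":0,"x":0,"y":0,"z":0,"hand":1},{"ax":0,"ay":0,"az":0,"x":0,"y":-5,"z":0,"hand":1},{"ax":0,"ay":0,"az":0,"x":0,"y":-10,"z":0,"hand":1},{"ax":0,"ay":0,"az":0,"x":0,"y":0,"z":0,"hand":1}]' 60
```

```text
time: 15.13
eef_pos: [0.4905, -0.115, 0.089]
tcp_rot: [-0.48, 0.523, -0.517, 0.478]
contact_force: [0.1, 0.1, 0.1]
opening: 0.4
time: 15.55
eef_pos: [0.4948, -0.1155, 0.0954]
tcp_rot: [0.479, -0.518, 0.521, -0.48]
contact_force: [0.8, 0.3, 3.8]
opening: 0.096
time: 15.97
eef_pos: [0.494, -0.1149, 0.11]
tcp_rot: [0.48, -0.519, 0.52, -0.48]
contact_force: [1.7, 0.0, -0.3]
opening: 0.09
```

```bash
python3 -m inch '[{"ax":0,"ay":0,"az":0,"x":0,"y":-25,"z":0,"hand":1},{"ax":0,"ay":0,"az":0,"x":0,"y":-30,"z":0,"hand":1},{"ax":0,"ay":0,"az":0,"x":0,"y":-30,"z":0,"hand":1},{"ax":0,"ay":0,"az":0,"x":0,"y":-25,"z":0,"hand":1},{"ax":0,"ay":0,"az":0,"x":10,"y":0,"z":0,"hand":1}]' && python3 -m inch '[{"ax":0,"ay":0,"az":0,"x":25,"y":0,"z":-1,"hand":1},{"ax":0,"ay":0,"az":0,"x":30,"y":0,"z":-1,"hand":1},{"ax":0,"ay":0,"az":0,"x":30,"y":0,"z":0,"hand":1},{"ax":0,"ay":0,"az":0,"x":15,"y":0,"z":0,"hand":1},{"ax":0,"ay":0,"az":0,"x":7,"y":0,"z":0,"hand":1}]' && python3 -m inch '[{"ax":0,"ay":0,"az":0,"x":0,"y":0,"z":0,"hand":1},{"ax":0,"ay":0,"az":0,"x":0,"y":0,"z":0,"hand":1},{"ax":0,"ay":0,"az":0,"x":0,"y":0,"z":0,"hand":1}]'
python3 - <<'E'
from h import *
import pickle
d=cam('wrist');pickle.dump(d,open('w10.pkl','wb'));save(d,'w10.png');s=get_state();p=np.array(s['eef_pos']);M=R.from_quat(s['tcp_rot']).as_matrix()
c=np.load('case.npz');O=c['O']-.0021*c['ey'];print(p,s['opening'],s['contact_force'],[(p-O)@e for e in(c['ex'],c['ey'])],'yaw',np.degrees(np.arctan2(M[:,0]@c['ex'],-M[:,0]@c['ey'])),M.round(4).tolist())
for n,a,b,z in[('can rim +y',0,-.0686+.036,.087),('can rim -y',0,-.0686-.036,.087),('rim far',.036,-.0686,.087),('rim near',-.036,-.0686,.087),('grip',0,-.0686,.132),('part - far',.047,.0035,.062)]:print(n,proj(d,O+c['ex']*a+c['ey']*b+[0,0,z]).round(1))
E
```

```text
time: 16.38
eef_pos: [0.4954, -0.125, 0.2248]
tcp_rot: [0.479, -0.515, 0.522, -0.482]
contact_force: [0.7, -0.0, 0.3]
opening: 0.093
time: 16.8
eef_pos: [0.4813, -0.233, 0.2174]
tcp_rot: [-0.479, 0.521, -0.52, 0.479]
contact_force: [0.6, 0.7, -1.3]
opening: 0.091
time: 17.05
eef_pos: [0.4821, -0.23, 0.2179]
tcp_rot: [-0.48, 0.52, -0.519, 0.48]
contact_force: [1.0, 0.4, -1.0]
opening: 0.094
[ 0.48213534 -0.22996825  0.2180349 ] 0.0943938806883645 [-1.44894024  0.36387878 -1.28334938] [np.float64(-0.00015260708475988262), np.float64(-0.009768113320200915)] yaw 0.18169401448889008 [[-0.0778, -0.0004, 0.997], [-0.997, 0.0008, -0.0778], [-0.0008, -1.0, -0.0005]]
can rim +y [346.9 233. ]
can rim -y [440.4 233.7]
rim far [397.5 185.3]
rim near [391.7 278.2]
grip [409.1 252.4]
part - far [298.9 165.6]
```

View pics/w10.png

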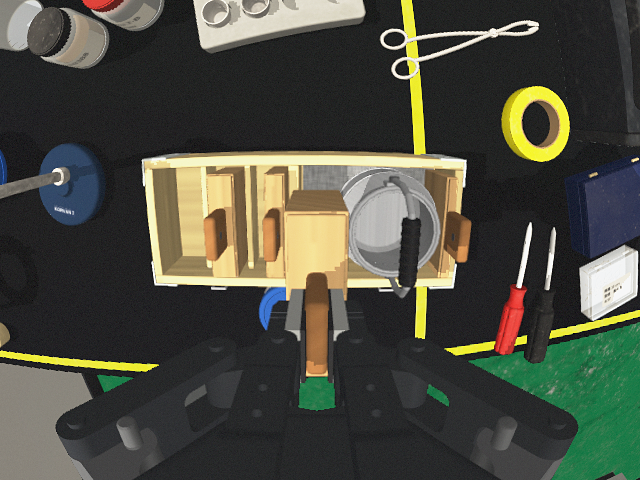

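Wrist view (last picture): block d is held upright at (317,190–375), over the gap between the partition (~299) and the can. The can stands in the bay with its rim at 345–438 (predicted 347–440) and handle up. The blocks in slots 1 and 2 are undisturbed. I'll check the block's x offset, then insert.

Run:
```python
from h import *
import pickle
d=pickle.load(open('w10.pkl','rb'));T=np.array(d['T_tool_cam']);im=d['img'].astype(int)
def tool(u,v,y):
    e=dict(d);e['T']=T;o,w=ray(e,u,v);return ((o+w*(y-o[1])/w[1])*1000).round(1)
print([(v,im[v,305].tolist()) for v in range(180,225,2)])
for v in(190,192,211,213):print(v,'top',tool(317,v,.0194),'bottom',tool(317,v,.0894))
v=240;print([(u,im[v,u].tolist()) for u in list(range(278,296,2))+list(range(340,356,2))])
for u,v in((286,212),(348,212)):print(tool(u,v,.0194))
g=im[285:300].mean(0);print([(u,g[u].round().tolist()) for u in range(300,334,3)])
```

```text
[(180, [137, 138, 133]), (182, [141, 140, 136]), (184, [137, 136, 133]), (186, [132, 131, 127]), (188, [127, 127, 124]), (190, [127, 106, 78]), (192, [122, 96, 66]), (194, [129, 102, 69]), (196, [124, 99, 71]), (198, [132, 105, 74]), (200, [125, 100, 66]), (202, [135, 106, 73]), (204, [124, 100, 66]), (206, [142, 112, 75]), (208, [129, 103, 68]), (210, [125, 100, 69]), (212, [239, 199, 132]), (214, [177, 138, 91]), (216, [245, 218, 140]), (218, [245, 225, 150]), (220, [245, 224, 148]), (222, [245, 223, 147]), (224, [245, 222, 149])]
190 top [ 0.6 19.4 49.1] bottom [ 0.8 89.4 38.4]
192 top [ 0.6 19.4 48.3] bottom [ 0.8 89.4 37.2]
211 top [ 0.7 19.4 40.3] bottom [ 0.8 89.4 25.5]
213 top [ 0.7 19.4 39.5] bottom [ 0.8 89.4 24.3]
[(278, [88, 61, 37]), (280, [156, 122, 82]), (282, [193, 151, 100]), (284, [198, 155, 104]), (286, [246, 223, 149]), (288, [242, 211, 138]), (290, [244, 216, 144]), (292, [243, 216, 142]), (294, [243, 216, 143]), (340, [243, 214, 139]), (342, [243, 215, 142]), (344, [237, 198, 132]), (346, [187, 147, 97]), (348, [149, 125, 96]), (350, [175, 176, 173]), (352, [156, 155, 155]), (354, [179, 177, 175])]
[-12.2  19.4  39.9]
[13.6 19.4 39.9]
[(300, [153.0, 145.0, 122.0]), (303, [101.0, 93.0, 74.0]), (306, [99.0, 68.0, 42.0]), (309, [98.0, 69.0, 44.0]), (312, [100.0, 71.0, 44.0]), (315, [100.0, 70.0, 44.0]), (318, [100.0, 70.0, 45.0]), (321, [100.0, 70.0, 45.0]), (324, [98.0, 68.0, 43.0]), (327, [102.0, 73.0, 48.0]), (330, [91.0, 80.0, 66.0]), (333, [141.0, 129.0, 111.0])]
```

```bash
python3 -m inch '[{"ax":0,"ay":0.003,"az":0,"x":1.4,"y":0,"z":2,"hand":1},{"ax":0,"ay":0,"az":0,"x":0,"y":20,"z":0,"hand":1},{"ax":0,"ay":0,"az":0,"x":0,"y":25,"z":0,"hand":1},{"ax":0,"ay":0,"az":0,"x":0,"y":13,"z":0,"hand":1},{"ax":0,"ay":0,"az":0,"x":0,"y":0,"z":0,"hand":1}]' && python3 -m inch '[{"ax":0,"ay":0,"az":0,"x":0,"y":0,"z":0,"hand":1},{"ax":0,"ay":0,"az":0,"x":0,"y":0,"z":0,"hand":1},{"ax":0,"ay":0,"az":0,"x":0,"y":0,"z":0,"hand":1}]'
python3 - <<'E'
from h import *
import pickle
d=cam('wrist');pickle.dump(d,open('w11.pkl','wb'));s=get_state();p=np.array(s['eef_pos'])
c=np.load('case.npz');O=c['O']-.0021*c['ey'];print(p,[(p-O)@e for e in(c['ex'],c['ey'])])
im=d['img'].astype(int)
for n,a,b,z in[('part- far',.044,.0035,.062),('belly+y',.03,-.0266,.058),('blk+',.035,.0025,.139),('blk-',.035,-.0255,.139)]:print(n,proj(d,O+c['ex']*a+c['ey']*b+[0,0,z]).round(1))
E
```

```text
time: 17.52
eef_pos: [0.4822, -0.2306, 0.1565]
tcp_rot: [-0.48, 0.522, -0.517, 0.479]
contact_force: [-0.1, 0.9, -1.4]
opening: 0.091
time: 17.77
eef_pos: [0.485, -0.2332, 0.1621]
tcp_rot: [0.479, -0.519, 0.521, -0.479]
contact_force: [0.2, -0.4, -1.0]
opening: 0.091
[ 0.4848977  -0.23324313  0.16206064] [np.float64(0.0028659128118515456), np.float64(-0.012808501268581334)]
part- far [289.5 183.8]
belly+y [336.8 204.4]
blk+ [279.9 228.2]
blk- [344.8 228.2]
```

```bash
for i in 1 2; do python3 -m inch '[{"ax":0,"ay":0,"az":0,"x":0,"y":0,"z":0,"hand":1},{"ax":0,"ay":0,"az":0,"x":0,"y":0,"z":0,"hand":1}]' | head -2; done
python3 - <<'E'
from h import *
s=get_state();p=np.array(s['eef_pos'])
c=np.load('case.npz');O=c['O']-.0021*c['ey'];print(p,s['tcp_rot'],[(p-O)@e for e in(c['ex'],c['ey'])])
E
```

```text
time: 17.98
eef_pos: [0.4844, -0.233, 0.1612]
time: 18.15
eef_pos: [0.484, -0.2328, 0.1606]
[ 0.48404062 -0.23283724  0.1605646 ] [ 0.47898146 -0.52000176  0.52027321 -0.47905189] [np.float64(0.0019787739183083322), np.float64(-0.012473360534643336)]
```

```bash
python3 -m inch '[{"ax":0,"ay":0,"az":0,"x":-1,"y":0,"z":0,"hand":1},{"ax":0,"ay":0,"az":0,"x":0,"y":5,"z":0,"hand":1},{"ax":0,"ay":0,"az":0,"x":0,"y":5,"z":0,"hand":1},{"ax":0,"ay":0,"az":0,"x":0,"y":5,"z":0,"hand":1},{"ax":0,"ay":0,"az":0,"x":0,"y":0,"z":0,"hand":1}]' && python3 -m inch '[{"ax":0,"ay":0,"az":0,"x":0,"y":0,"z":0,"hand":1},{"ax":0,"ay":0,"az":0,"x":0,"y":4,"z":0,"hand":1},{"ax":0,"ay":0,"az":0,"x":0,"y":4,"z":0,"hand":1},{"ax":0,"ay":0,"az":0,"x":0,"y":0,"z":0,"hand":1},{"ax":0,"ay":0,"az":0,"x":0,"y":0,"z":0,"hand":1}]'
python3 - <<'E'
from h import *
s=get_state();p=np.array(s['eef_pos'])
c=np.load('case.npz');O=c['O']-.0021*c['ey'];print(p,[(p-O)@e for e in(c['ex'],c['ey'])])
E
```

```text
time: 18.57
eef_pos: [0.4832, -0.2311, 0.1434]
tcp_rot: [-0.479, 0.521, -0.519, 0.479]
contact_force: [0.4, 0.8, -1.4]
opening: 0.093
time: 18.98
eef_pos: [0.4839, -0.2316, 0.1369]
tcp_rot: [-0.479, 0.52, -0.52, 0.479]
contact_force: [0.1, 0.1, -1.3]
opening: 0.09
[ 0.4838744  -0.23163342  0.136919  ] [np.float64(0.001715602915420907), np.float64(-0.011286956017207412)]
```

The block entered the gap without resistance. Pushing on down.

```bash
python3 -m inch '[{"ax":0,"ay":0,"az":0,"x":0,"y":5,"z":0,"hand":1},{"ax":0,"ay":0,"az":0,"x":0,"y":8,"z":0,"hand":1},{"ax":0,"ay":0,"az":0,"x":0,"y":8,"z":0,"hand":1},{"ax":0,"ay":0,"az":0,"x":0,"y":0,"z":0,"hand":1},{"ax":0,"ay":0,"az":0,"x":0,"y":0,"z":0,"hand":1}]' && python3 -m inch '[{"ax":0,"ay":0,"az":0,"x":0,"y":6,"z":0,"hand":1},{"ax":0,"ay":0,"az":0,"x":0,"y":6,"z":0,"hand":1},{"ax":0,"ay":0,"az":0,"x":0,"y":5,"z":0,"hand":1},{"ax":0,"ay":0,"az":0,"x":0,"y":0,"z":0,"hand":1},{"ax":0,"ay":0,"az":0,"x":0,"y":0,"z":0,"hand":1}]'&& python3 -m inch '[{"ax":0,"ay":0,"az":0,"x":0,"y":2,"z":0,"hand":1},{"ax":0,"ay":0,"az":0,"x":0,"y":0,"z":0,"hand":1},{"ax":0,"ay":0,"az":0,"x":0,"y":0,"z":0,"hand":1}]'
```

```text
time: 19.4
eef_pos: [0.4834, -0.2313, 0.1151]
tcp_rot: [-0.479, 0.521, -0.519, 0.479]
contact_force: [0.1, 0.6, -1.1]
opening: 0.094
time: 19.82
eef_pos: [0.4837, -0.2316, 0.0987]
tcp_rot: [-0.479, 0.521, -0.52, 0.479]
contact_force: [-0.1, -0.7, -1.2]
opening: 0.091
time: 20.07
eef_pos: [0.4842, -0.2318, 0.0975]
tcp_rot: [0.479, -0.52, 0.52, -0.479]
contact_force: [0.6, 0.0, -0.7]
opening: 0.092
```

```bash
python3 -m inch '[{"ax":0,"ay":0,"az":0,"x":0,"y":1,"z":0,"hand":1},{"ax":0,"ay":0,"az":0,"x":0,"y":0,"z":0,"hand":1},{"ax":0,"ay":0,"az":0,"x":0,"y":0,"z":0,"hand":1}]' && python3 -m inch '[{"ax":0,"ay":0,"az":0,"x":0,"y":1,"z":0,"hand":1},{"ax":0,"ay":0,"az":0,"x":0,"y":0,"z":0,"hand":1},{"ax":0,"ay":0,"az":0,"x":0,"y":0,"z":0,"hand":1}]' && python3 -m inch '[{"ax":0,"ay":0,"az":0,"x":0,"y":1,"z":0,"hand":1},{"ax":0,"ay":0,"az":0,"x":0,"y":0,"z":0,"hand":1},{"ax":0,"ay":0,"az":0,"x":0,"y":0,"z":0,"hand":1}]'
```

```text
time: 20.32
eef_pos: [0.4841, -0.2318, 0.0964]
tcp_rot: [0.479, -0.52, 0.52, -0.479]
contact_force: [0.2, -0.4, -0.8]
opening: 0.096
time: 20.57
eef_pos: [0.4842, -0.2319, 0.0955]
tcp_rot: [0.479, -0.52, 0.52, -0.479]
contact_force: [1.4, 0.3, -0.5]
opening: 0.092
time: 20.82
eef_pos: [0.4843, -0.232, 0.0955]
tcp_rot: [0.479, -0.52, 0.52, -0.479]
contact_force: [-2.2, 0.7, 5.4]
opening: 0.093
```

Floor contact came at TCP z 0.0955 m, the same height as in the slot (0.0954), so the block is fully down. Releasing and retreating.

```bash
python3 -m inch '[{"ax":0,"ay":0,"az":0,"x":0,"y":-1,"z":0,"hand":0.6},{"ax":0,"ay":0,"az":0,"x":0,"y":0,"z":0,"hand":0.5},{"ax":0,"ay":0,"az":0,"x":0,"y":0,"z":0,"hand":0.5},{"ax":0,"ay":0,"az":0,"x":0,"y":-5,"z":0,"hand":0.5},{"ax":0,"ay":0,"az":0,"x":0,"y":-15,"z":0,"hand":0.5}]' && python3 -m inch '[{"ax":0,"ay":0,"az":0,"x":0,"y":-30,"z":0,"hand":0.5},{"ax":0,"ay":0,"az":0,"x":0,"y":-38,"z":0,"hand":0.5},{"ax":0,"ay":0,"az":0,"x":0,"y":-38,"z":0,"hand":0.5},{"ax":0,"ay":0,"az":0,"x":0,"y":-20,"z":0,"hand":0.5},{"ax":0,"ay":0,"az":0,"x":0,"y":0,"z":0,"hand":0.5}]' && python3 -m inch '[{"ax":0,"ay":0,"az":0,"x":0,"y":0,"z":0,"hand":0.5},{"ax":0,"ay":0,"az":0,"x":0,"y":0,"z":0,"hand":0.5},{"ax":0,"ay":0,"az":0,"x":0,"y":0,"z":0,"hand":0.5},{"ax":0,"ay":0,"az":0,"x":0,"y":0,"z":0,"hand":0.5}]'
python3 - <<'E'
from h import *
d=cam('wrist');c=np.load('case.npz');O=c['O']-.0021*c['ey'];im=d['img'].astype(int)
f=lambda u,v,z:[round(float(1000*(onz(d,u,v,z)-O)@e),1) for e in(c['ex'],c['ey'])]
def prof(x,z,y0,y1,n):
    q=[(y,im[tuple(proj(d,O+c['ex']*x+c['ey']*y/1000+[0,0,z]).round().astype(int)[::-1])]) for y in np.arange(y0,y1,2.)]
    print(n,[(int(y),*map(int,k)) for y,k in q])
prof(.03,.076,-34,14,'D top'); prof(0,.109,-24,8,'D tab');prof(.03,.076,-128,-104,'A top')
g=(im.max(2)<60)&(im.max(2)>0)
u,v=proj(d,O+c['ey']*-.0686+[0,0,.132]).round().astype(int);m=np.zeros(g.shape,np.uint8);m[v-35:v+35,u-25:u+25]=g[v-35:v+35,u-25:u+25]
n,l,st,ce=cv2.connectedComponentsWithStats(m);i=1+st[1:,4].argmax();print('grip',st[i],f(*ce[i],.132))
print('rim pred',[proj(d,O+c['ex']*a+c['ey']*b+[0,0,.087]).round(1).tolist() for a,b in((0,-.0326),(0,-.1046))])
E
```

```text
time: 21.23
eef_pos: [0.4825, -0.2306, 0.1132]
tcp_rot: [-0.479, 0.522, -0.518, 0.479]
contact_force: [-0.2, -0.2, -0.4]
opening: 0.251
time: 21.65
eef_pos: [0.4867, -0.2336, 0.2486]
tcp_rot: [0.478, -0.516, 0.524, -0.48]
contact_force: [1.0, -0.2, 1.2]
opening: 0.253
time: 21.98
eef_pos: [0.4832, -0.2312, 0.2392]
tcp_rot: [-0.479, 0.521, -0.519, 0.479]
contact_force: [0.3, -0.4, -0.4]
opening: 0.25
D top [(-34, 155, 155, 152), (-32, 100, 99, 98), (-30, 112, 112, 111), (-28, 147, 145, 141), (-26, 142, 129, 112), (-24, 225, 181, 115), (-22, 243, 216, 141), (-20, 243, 216, 143), (-18, 243, 216, 143), (-16, 244, 217, 144), (-14, 245, 219, 142), (-12, 244, 219, 145), (-10, 244, 219, 145), (-8, 246, 226, 151), (-6, 245, 223, 148), (-4, 244, 219, 143), (-2, 243, 216, 142), (0, 245, 219, 144), (2, 219, 175, 112), (4, 235, 214, 144), (6, 236, 216, 146), (8, 236, 218, 145), (10, 235, 214, 143), (12, 108, 86, 58)]
D tab [(-24, 184, 150, 107), (-22, 208, 163, 107), (-20, 211, 165, 111), (-18, 207, 162, 107), (-16, 154, 110, 66), (-14, 225, 155, 90), (-12, 225, 156, 89), (-10, 224, 155, 89), (-8, 199, 137, 84), (-6, 213, 167, 110), (-4, 204, 160, 105), (-2, 204, 161, 106), (0, 171, 135, 87), (2, 234, 210, 139), (4, 235, 215, 145), (6, 237, 218, 147)]
A top [(-128, 27, 23, 22), (-126, 27, 26, 28), (-124, 145, 128, 95), (-122, 236, 218, 146), (-120, 233, 213, 151), (-118, 246, 223, 146), (-116, 245, 222, 150), (-114, 246, 221, 146), (-112, 194, 151, 100), (-110, 141, 110, 75), (-108, 178, 141, 94), (-106, 113, 89, 64)]
grip [391 212  20  64 991] [0.5, -68.4]
rim pred [[343.6, 226.9], [431.2, 227.3]]
```

D spans case y −25 to +2, as planned. Its tab sits at −16 to −7 and the can's grip is at (0.5, −68.4) mm. The gripper is clear, so I'm handing in.

```bash
python3 -c "
from plant import sign_off
print(sign_off())"
```

```text
the job is handed in; nothing more can be done
None
```

I lifted the can by its upright handle, carried it over the post stand and set it down in the bay while still held, beside the 10 mm block (a). I then moved the 28 mm block (d) from the third slot into the gap between can and partition, lowered it to the floor and released it. I handed the job in at about 22 s; no verdict was reported.

**What the last checks showed:**
- **Block d:** it met the floor at the same gripper height (95.5 mm) as in its slot (95.4 mm). Its top spans about −25 to +2 mm along the case, with the partition starting at 3.5 mm.
- **Can:** the handle grip is at (0.5, −68.4) mm in the case, so the can stands upright where planned.
- **Block a:** its top edges are where I measured them at the start.
- **Gripper:** it was about 14 cm above the grasp height, measuring about zero force.

**What failed or disagreed:**
- The very first move was refused because its rows lacked keys, so nothing moved.
- My first estimate of the case origin was about 2 mm off along its length. I corrected it from the slot and partition layout, and later views agreed to about 0.5–1 mm.
- Pose readings taken just after a move were off by 1–3 mm, so I waited and read again before the final placings.
- I didn't look at the tripod or the small items again after the carry. Blocks b and c were last seen in their slots just before the insertion, and the stand was still standing then.

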